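# Put the combs away in the valet box and pin its door

## Task

The door of the wooden valet box stands ajar: swing it wide open, then put away every comb lying on the dresser: slide each one flat, head first, into its own channel at the front of the box until it is fully home. When all are in, swing the door shut over them and lock it by sliding the loose pin from the outside through the lug on the box and on through the lug on the door, right up to its head. Leave the bottle, hairbrush, coin dish and nail clipper where they are.

Things in the scene. Friction and masses are not known exactly. Their poses are not given: they have to be found in the camera images.
- valet: Wooden valet box, fixed on the dresser: 162 mm deep (x), 178 wide (y), 57 high. Origin: centre of its underside, z = 0; +x to its back, z up. Its front face (x = -81 mm) has the mouths of three channels that run straight back along +x. Over each, lips 7 mm thick (top z = 57) leave a 26 mm wide gap open above, so combs show from above but their heads enter only by the front.
- channel1 (a point): Mouth of the right channel: on the front face (valet x = -81 mm), at y = -54 mm, on the channel floor, z = 36 mm. Each channel is 46 mm wide, 14 mm high (z = 36 to 50) and 152 mm deep: its stop wall is at valet x = +71 mm. A fully home comb ends about flush with the front face.
- channel2 (a point): Mouth of the middle channel, on its floor, valet y = 0; same sizes.
- channel3 (a point): Mouth of the left channel, on its floor, valet y = +54 mm; same sizes.
- door (a joint): Wooden swing door on a vertical hinge at the box's left front corner. 0 rad = closed across the mouths, inner face 2 mm before the front face. At angle q the panel runs from the hinge along (-sin q, -cos q) in valet x, y; its outer face looks along (-cos q, sin q). Stops at 0 and 2.5; starts ajar (0.55 to 1.0). Light friction (0.03 N m) holds it; no spring, no latch.
- door_hinge (a point): Point on the door's hinge axis (valet x = -88, y = +95 mm), 33 mm above the dresser. The panel is 184 mm long from here, 10 mm thick (faces 5 mm either side of the axis) and spans z = 10 to 56 mm.
- door_lug (a point): Centre of the hole in the 8 mm thick brass lug on the door's outer face, 177 mm from the hinge along the panel and 25 mm out from the hinge plane, z = 22 mm: the mouth of its 13 mm square hole, bevelled 2 mm. The lug stands 36 mm out of the panel's face, z = 8 to 36 mm. Door closed, it lies on the axis of the box's hole.
- lug_hole (a point): Centre of the outer mouth (facing valet -y) of the 13 mm square hole, bevelled 2 mm, in the fixed 8 mm brass lug at the box's right front corner: valet x = -113, y = -101, z = 22 mm. The hole runs along +y (y = -101 to -93); the closed door's lug follows at y = -82 to -74. Lugs reach from x = -129 back to the box, z = 8 to 36 mm; the way beyond is free.
- pin: Brass-and-steel retaining pin lying on the dresser: a 35 mm long, 16 mm square brass head (the origin is its centre, 8 mm above the dresser) and a round steel shank, 10 mm thick and 55 mm long with a tapered end, along its +x axis. Pinch the head across its 16 mm. When home, the head's shoulder (17.5 mm from the origin) meets the outer mouth of the fixed lug. 60 g.
- pin_tip (a point): Tip of the pin's shank, 72.5 mm from the pin's origin along its +x.
- aftershave: Bystander: clear glass aftershave bottle, 50 mm square, 105 mm high with black twist cap; origin at the centre of its underside.
- hairbrush: Bystander: brown plastic hairbrush, 225 mm long, 39 mm high, lying bristles down; origin underneath, between handle and head, +x towards the head.
- coin_dish: Bystander: round ceramic coin dish painted with marigolds, 112 mm across, 28 mm high; origin at the centre of its underside.
- nail_clipper: Bystander: steel nail clipper, 80 mm long, 12 mm high, lying flat; origin at the centre of its underside.
- comb1: Flat wooden handled comb, 150 mm long, 8 mm thick, alike on both faces, lying flat; the origin is the middle of its length, width and thickness, +x along it to the head. Handle 20 mm wide from x = -75 to +5 mm, toothed head 40 mm wide from x = +5 to +75 mm. Balances at about x = +13 mm, 60 g. Absent in some starts (None).
- comb1_head (a point): Middle of the head end of comb1, 75 mm from its origin along its +x.
- comb2: Flat wooden handled comb, 150 mm long, 8 mm thick, alike on both faces, lying flat; the origin is the middle of its length, width and thickness, +x along it to the head. Handle 20 mm wide from x = -75 to +5 mm, toothed head 40 mm wide from x = +5 to +75 mm. Balances at about x = +13 mm, 60 g. Absent in some starts (None).
- comb2_head (a point): Middle of the head end of comb2, 75 mm from its origin along its +x.
- comb3: Flat wooden handled comb, 150 mm long, 8 mm thick, alike on both faces, lying flat; the origin is the middle of its length, width and thickness, +x along it to the head. Handle 20 mm wide from x = -75 to +5 mm, toothed head 40 mm wide from x = +5 to +75 mm. Balances at about x = +13 mm, 60 g. Absent in some starts (None).
- comb3_head (a point): Middle of the head end of comb3, 75 mm from its origin along its +x.
Mind the look-alikes: they are no part of the job. Of the things shaped like the pin, the brass one is meant. Leave any blue look-alike of the comb3 alone.

How it is judged:
On the way, in this order (a step that is already met when the one before it is completed fails the run):
1. the door is swung wide open (value of joint door above 1.4 rad), for 0.2 s.
2. every comb is fully home, head first, in a channel (x of each of comb1_head, comb2_head, comb3_head in the frame of valet above 0.061 m and z of comb1_head in the frame of valet between 0.033 and 0.052 m and y of comb1_head in the frame of valet between -0.08 and 0.08 m and z of comb1 in the frame of valet between 0.033 and 0.052 m and z of comb2_head in the frame of valet between 0.033 and 0.052 m and y of comb2_head in the frame of valet between -0.08 and 0.08 m and z of comb2 in the frame of valet between 0.033 and 0.052 m and z of comb3_head in the frame of valet between 0.033 and 0.052 m and y of comb3_head in the frame of valet between -0.08 and 0.08 m and z of comb3 in the frame of valet between 0.033 and 0.052 m), for 0.2 s.
3. the door is shut over the combs (all of step 2 and value of joint door below 0.05 rad), for 0.2 s.
4. the pin is home through both lugs (value of joint door below 0.05 rad and y of pin_tip in the frame of valet above -0.052 m and y of pin in the frame of valet below -0.1 m and angle between the x axis of pin and the y axis of valet, either way round below 0.25 rad and x of pin_tip in the frame of valet between -0.125 and -0.101 m and z of pin_tip in the frame of valet between 0.01 and 0.034 m), for 0.2 s.
At the end, for the whole second after the job is handed in: Every comb present lies head first in a channel, its head end within 10 mm of the stop wall; the door is within 0.05 rad of closed; the pin lies through both lugs with its head within about 10 mm of the box's lug; all at rest (all of step 2 and all of step 4 and linear speed of each of comb1, comb2, comb3, pin below 0.02 m/s); the robot touches nothing.
It fails at once if the bottle is moved more than 50 mm (distance of aftershave from where it was at the start of the episode above 0.05 m).
It fails at once if the hairbrush is moved more than 50 mm (distance of hairbrush from where it was at the start of the episode above 0.05 m).
It fails at once if the coin dish is moved more than 50 mm (distance of coin_dish from where it was at the start of the episode above 0.05 m).
It fails at once if the nail clipper is moved more than 50 mm (distance of nail_clipper from where it was at the start of the episode above 0.05 m).
It fails at once if the aftershave bottle is tipped over (angle between aftershave's own z axis and vertical above 0.5 rad).
Of comb1, comb2, comb3 only 2 to 3 are there at a start; the rules pass over those that are not, and their reading is None.
At some moment in a run one of comb1, comb2, comb3, pin may be knocked a few centimetres aside while the robot is not near it.
Once in a run the grip may slacken for a moment while it holds something.
It also fails if it takes over 210 s, if anything falls off the work surface, if the arm or the gripper's body presses on something with over 40 N, if the wrist force passes 120 N, or if a joint passes its speed limit or range.

## Robot

A 6-joint arm with a two-finger parallel gripper is mounted at the origin on the work surface. World frame = base frame: x ahead of the robot, y to its left, z up, the work surface at z = 0. Lengths are in m, angles in rad, forces in N, time in s.
With the tool pointing down it reaches from about 0.35 to 0.975 m from the base axis. Payload 4.9 kg.
Tool frame: the origin (TCP) lies on the centre line of the jaws, within the pads' length; the fingertips stand 14 mm ahead of it and the grasp point (between the pads) lies 5 mm behind it; y points along the fingers, z is the direction in which the jaws open and shut, and the axes are right-handed (so a half turn about y gives the same grasp; the last joint's range is limited). The gripper opens to 85 mm and grips with 20 to 120 N. Pads are 22 mm wide; open, the fingers measure 114 mm over their backs; the gripper's body (76 mm by 85 mm) begins 54 mm behind the grasp point. The pads swing forward as they close: fully open they stand 13 mm farther back than shut.
Start: joints at [0.982, 0.053, 1.613, -0, 1.476, -0.119], TCP at [0.283, 0.557, 0.245] pointing down, gripper open.
Joint ranges: [-3.01, 3.01], [-1.01, 2.22], [0.06, 2.58], [-1.02, 4.17], [0.09, 2.62], [-3.14, 3.14]. Speed limits (rad/s): [2.57, 2.57, 3.14, 3.14, 3.14, 3.14].

## Interface

Orientations are given as a rotation vector (axis times angle).
In Python, from station import ctrl gives the robot as it stands.
- The arm moves only by the tool servo_tool, never from a script. Its arguments are lists of equal length, an entry for each row: "delta_pos": the shift along the tool's x, y, z in m, a list of three; "dr": the turn, a rotation vector about the tool's x, y, z in degrees, a list of three; "grip": the opening, from 0 (shut) to 1 (fully open). In form: {"delta_pos": [[x, y, z], ...], "dr": [[rx, ry, rz], ...], "grip": [grip, ...]}. A call has 1 to 5 rows; each row shifts and turns the pose as measured when the row begins, along the tool's axes as they then stand; what a row does not reach is not made up. A row lasts 1/8 s, in which the tool goes at most 62.5 mm and 10.7 degrees, less where a joint would pass 70% of its speed; a pose out of reach is approached as far as the arm can. A call is refused whole if a number of a shift passes 0.0625 or a number of a turn 10.7, either way. A call with a gripper value outside its range is refused whole. The fingers move at their own pace and stop on an object; "grip_force" is the grip in N (left out, the last holds). Time passes only in rows, so rows that do not move let the fingers close. It gives the time, the measured TCP pose, the force and the opening at its end, in the units of the state.
- ctrl.get_obs(): the state, without advancing time (a new reading comes with each control period).
- ctrl.get_image(name): name is "side" or "top" or "wrist"; returns the picture (480x640x3 uint8, red, green, blue); there is no depth.
- ctrl.camera_params(name): a dict with "fovy" (degrees; the focal length in pixels is half the picture's height over the tangent of half this angle, whatever the lens; pixels are square), "cx", "cy" (the principal point, pixels), "eye" and "rotation" of the camera in the world. Camera axes: x right, y down, z forward; pixel columns grow to the right and rows downward; lengths in m; the calibration is good to about 2 mm. A picture is of the moment at which its call begins: read the wrist's pose just before it. camera_params takes no time and is no camera call; for the wrist camera it gives the pose at the moment of the call.
- ctrl.finish_job(): hands the job in, once; it reports no verdict.
Trained networks look in the newest picture that a camera, given by its name, has taken for a name from the list of things; names that differ only in an ending like _2 or _b are one class to them, and where a whole thing is asked for, a point or a joint stands for the part that bears it (a point fixed in the world has none). Each returns a list of dicts, best first, with "score" (0 to 1); they miss things now and then, are a little off and sometimes report something else, mostly with a low value. They report only what shows in the picture. A call takes as long as a camera call. They do not tell look-alikes from the thing itself.
- ctrl.masks_of(camera, label): "pixels" (480x640 bool, what is visible of it) and "extent" ([left, top, right, bottom] in pixels, round what is visible of it).
The state is a dict: "t": time; "q": joint angles; "dq": joint speeds; "effort": joint torques, N m; "tool_pos": TCP position; "tool_rot": TCP orientation; "contact_force": force on the tool from outside, world axes, zero at the start; "wrist_torque": the same for the moment, N m; "opening": finger opening in m.
Only numpy, scipy, OpenCV 4.12 (cv2) and the standard library are available. Lean on these libraries where they do the work, as an engineer would, in place of code of your own. Each camera call takes 0.05 s, during which the arm holds its last target.

## Working session

There is one attempt and no reset: what is moved stays moved. The work goes in short steps, Python scripts to look and compute and a tool call to move; the robot and the scene stay as the last step left them, time stands still between calls to the robot, and variables do not carry over. Pictures are saved under pics/ and viewed, and the job is handed in when it is done.

Besides the shell and the picture viewer there is one more tool, called as name(argument=value, ...) on one line, values as JSON. servo_tool: Moves the arm, as the interface text tells. Its arguments: {"type":"object","properties":{"delta_pos":{"type":"array","items":{"type":"array","items":{"type":"number"}}},"dr":{"type":"array","items":{"type":"array","items":{"type":"number"}}},"grip":{"type":"array","items":{"type":"number"}},"grip_force":{"type":"number"}},"required":["delta_pos","dr","grip"]}

```bash
ls -la; mkdir -p pics; python3 - <<'E'
from station import ctrl
import cv2
print(ctrl.get_obs())
for n in ["side","top","wrist"]:
    im=ctrl.get_image(n); cv2.imwrite(f"pics/{n}0.png",im[:,:,::-1]); print(n,ctrl.camera_params(n))
E
```

```text
total 12
drwxr-xr-x  3 agent agent 4096 Dec  7 06:18 .
drwxr-xr-x 23 root  root  4096 Dec  7 06:18 ..
drwxr-xr-x  2 agent agent 4096 Dec  7 06:18 pics
{'t': 0.0, 'q': array([ 9.82034228e-01,  5.33328261e-02,  1.61428084e+00, -9.76794151e-06,
        1.47601722e+00, -1.19027217e-01]), 'dq': array([ 0.00147498, -0.00039752, -0.00049359,  0.00095704,  0.00068734,
       -0.00010535]), 'effort': array([-4.01315913e-05, -3.93681943e+01, -3.70181072e+01, -6.68719531e-05,
        6.94551563e-03,  1.60940368e-05]), 'tool_pos': array([0.28259111, 0.55679905, 0.24408576]), 'tool_rot': array([-1.54115825,  0.36896219, -0.36785839]), 'contact_force': array([-0.02215253, -0.84865493,  0.07970657]), 'wrist_torque': array([-0.00024036,  0.0264927 , -0.01243969]), 'opening': 0.08519990272015268}
side {'fovy': 50.36234792178415, 'cx': 323.6968504740973, 'cy': 240.5006728787076, 'eye': array([-0.20682056, -0.64800639,  0.83243461]), 'rotation': array([-2.06742034,  0.93098288, -0.43159223])}
top {'fovy': 48.78603074438465, 'cx': 317.4823968572931, 'cy': 235.7651117647242, 'eye': array([0.31600983, 0.03449481, 1.1171136 ]), 'rotation': array([-2.21495447,  1.99387302, -0.21207307])}
wrist {'fovy': 71.3273880439623, 'cx': 322.48454901135466, 'cy': 241.00152953510266, 'eye': array([0.21563575, 0.59095062, 0.37337444]), 'rotation': array([2.45070858, 1.50496268, 0.22587279])}
```

View pics/top0.png

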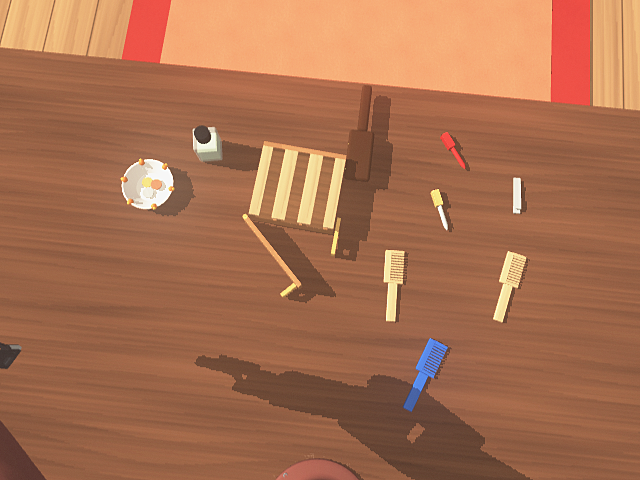

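View pics/side0.png

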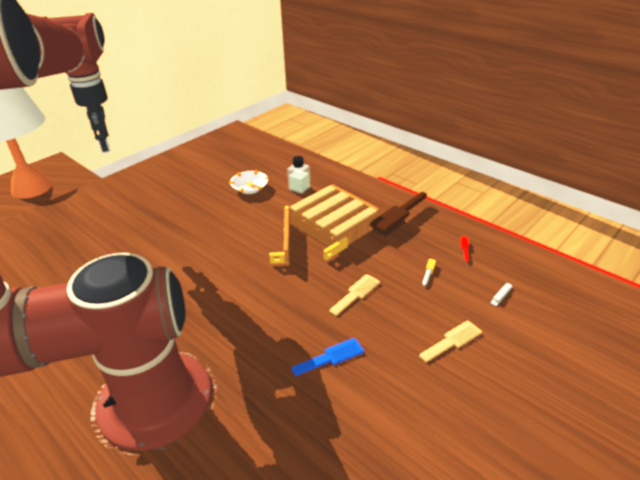

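View pics/wrist0.png

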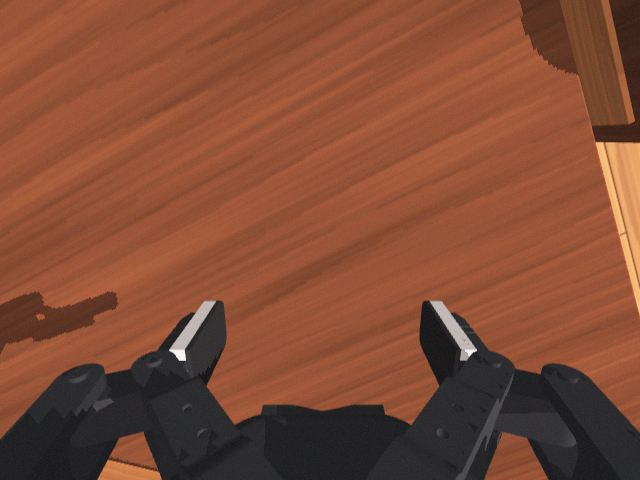

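```bash
cat > h.py <<'E'
import numpy as np, cv2
from scipy.spatial.transform import Rotation as R
from scipy.optimize import least_squares
from station import ctrl
def cam(n,p=None):
    p=p or ctrl.camera_params(n); f=240/np.tan(np.radians(p['fovy'])/2)
    return f,p['cx'],p['cy'],np.array(p['eye']),R.from_rotvec(p['rotation']).as_matrix()
def proj(c,P):
    f,cx,cy,e,M=c; q=(np.atleast_2d(P)-e)@M
    return np.c_[cx+f*q[:,0]/q[:,2],cy+f*q[:,1]/q[:,2]]
def back(c,uv,z):
    f,cx,cy,e,M=c; uv=np.atleast_2d(uv)
    d=np.c_[(uv[:,0]-cx)/f,(uv[:,1]-cy)/f,np.ones(len(uv))]@M.T
    return e+d*((z-e[2])/d[:,2])[:,None]
def shot(n,name=None,crop=None,s=1):
    im=ctrl.get_image(n)[:,:,::-1].copy()
    if name:
        o=im
        if crop: l,t,r,b=crop; o=cv2.resize(im[t:b,l:r],None,fx=s,fy=s,interpolation=cv2.INTER_CUBIC)
        cv2.imwrite(f'pics/{name}.png',o)
    return im
def pose2(x,y,a):
    return lambda P:(np.atleast_2d(P)@R.from_rotvec([0,0,a]).as_matrix().T)+[x,y,0]
E
python3 - <<'E'
import cv2
im=cv2.imread('pics/top0.png'); cv2.imwrite('pics/c1.png',cv2.resize(im[120:320,180:400],None,fx=3.6,fy=3,interpolation=cv2.INTER_CUBIC)[:600] if 0 else cv2.resize(im[125:310,225:385],None,fx=3.2,fy=3.2,interpolation=cv2.INTER_CUBIC))
im=cv2.imread('pics/side0.png'); cv2.imwrite('pics/c2.png',cv2.resize(im[170:280,250:440],None,fx=4,fy=4,interpolation=cv2.INTER_CUBIC))
E
python3 - <<'E'
from h import *
for c in ['top','side']:
    shot(c)
    C=cam(c)
    for l in ['valet','door','pin','comb1','comb3','nail_clipper','hairbrush','aftershave','coin_dish']:
        for m in ctrl.masks_of(c,l):
            ys,xs=np.nonzero(m['pixels']); z={'comb1':.004,'comb3':.004,'pin':.006}.get(l,.01)
            print(c,l,round(m['score'],2),m['extent'],len(xs),back(C,[xs.mean(),ys.mean()],z)[0].round(3))
E
```

```text
top valet 0.56 [242.2, 140.4, 344.0, 295.4] 7358 [0.64  0.113 0.01 ]
top door 0.72 [243.6, 215.4, 301.4, 296.1] 619 [0.497 0.144 0.01 ]
top pin 0.69 [439.8, 130.1, 466.0, 165.0] 276 [ 0.785 -0.218  0.006]
top pin 0.68 [433.8, 188.4, 450.9, 228.7] 263 [ 0.647 -0.199  0.006]
top comb1 0.71 [382.4, 251.4, 404.1, 322.0] 970 [ 0.477 -0.111  0.004]
top comb1 0.68 [494.4, 254.4, 525.6, 322.6] 1023 [ 0.494 -0.354  0.004]
top comb1 0.64 [404.6, 339.0, 442.9, 411.5] 1145 [ 0.296 -0.19   0.004]
top comb3 0.71 [382.4, 251.4, 404.1, 322.0] 970 [ 0.477 -0.111  0.004]
top comb3 0.68 [494.4, 254.4, 525.6, 322.6] 1023 [ 0.494 -0.354  0.004]
top comb3 0.64 [404.6, 339.0, 442.9, 411.5] 1145 [ 0.296 -0.19   0.004]
top nail_clipper 0.69 [241.7, 213.9, 301.6, 297.1] 609 [0.496 0.143 0.01 ]
top nail_clipper 0.65 [509.3, 178.5, 521.7, 209.4] 253 [ 0.688 -0.365  0.01 ]
top nail_clipper 0.32 [121.4, 159.1, 172.3, 209.7] 2054 [0.628 0.439 0.01 ]
top hairbrush 0.81 [345.1, 83.8, 375.0, 178.9] 1708 [ 0.77  -0.016  0.01 ]
top aftershave 0.57 [189.2, 121.9, 222.1, 161.1] 902 [0.734 0.322 0.01 ]
top coin_dish 0.64 
[... 520 characters left out ...]
38 [ 0.476 -0.113  0.004]
side comb1 0.58 [419.6, 321.9, 477.6, 357.5] 821 [ 0.496 -0.356  0.004]
side comb3 0.64 [329.9, 273.9, 382.2, 316.9] 638 [ 0.476 -0.113  0.004]
side comb3 0.58 [419.6, 321.9, 477.6, 357.5] 821 [ 0.496 -0.356  0.004]
side nail_clipper 0.71 [425.3, 322.3, 477.4, 359.4] 818 [ 0.491 -0.357  0.01 ]
side nail_clipper 0.61 [491.1, 283.5, 514.0, 306.8] 212 [ 0.683 -0.371  0.01 ]
side nail_clipper 0.32 [331.6, 275.9, 380.5, 313.6] 690 [ 0.468 -0.117  0.01 ]
side hairbrush 0.9 [369.6, 195.5, 425.2, 236.4] 769 [ 0.785 -0.001  0.01 ]
side aftershave 0.88 [286.5, 159.0, 311.4, 189.8] 642 [0.765 0.356 0.01 ]
side coin_dish 0.74 [233.1, 170.5, 266.9, 194.7] 630 [0.637 0.446 0.01 ]
```

View pics/c1.png

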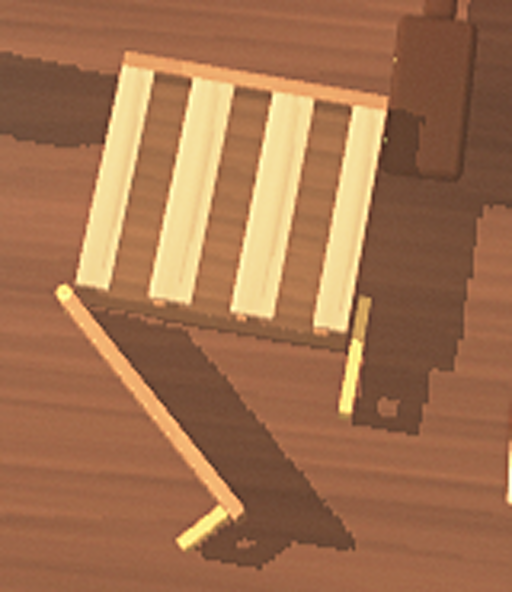

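View pics/c2.png

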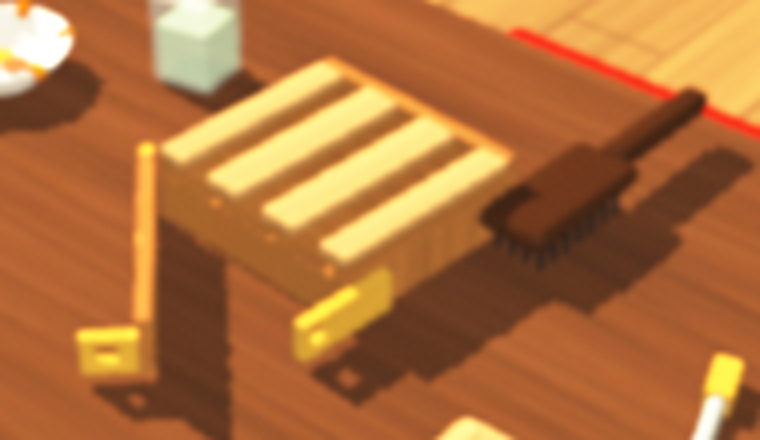

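```bash
cat >> h.py <<'E'
def fitv(obs):
    def res(p):
        T=pose2(*p); return np.concatenate([(proj(C,T([X]))[0]-uv) for C,X,uv in obs])
    s=least_squares(res,[.64,.11,0]); return s.x,s.fun.reshape(-1,2)
E
python3 - <<'E'
from h import *
T=cam('top');S=cam('side')
c=np.array([[-.081,.089,.057],[-.081,-.089,.057],[.081,-.089,.057],[.081,.089,.057],[-.088,.095,.056],[-.129,-.097,.036]])
t=np.array([[77,287],[345,333],[388,97],[124,53],[64,292],[346,412]])/3.2+[225,125]
s=np.array([[163,150],[337,262],[512,156],[332,57],[147,148]])/4+[250,170]
ot=[(T,a,b) for a,b in zip(c,t)];os=[(S,a,b) for a,b in zip(c,s)]
for o in (ot,os,ot+os):
    x,f=fitv(o);print(x.round(4),np.degrees(x[2]).round(2));print(f.round(1).tolist())
b=back(T,np.array([[64,292],[236,514]])/3.2+[225,125],.056);d=b[1]-b[0];a=np.arctan2(d[1],d[0])-x[2];print('door q',-np.pi/2-a, np.linalg.norm(d))
for u in ['top','side']:
  C=cam(u);shot(u)
  for m in ctrl.masks_of(u,'comb1')[:3]+ctrl.masks_of(u,'pin')[:2]:
    ys,xs=np.nonzero(m['pixels']);P=back(C,np.c_[xs,ys],.006)[:,:2];mu=P.mean(0);w,V=np.linalg.eigh(np.cov((P-mu).T));print(u,mu.round(4),np.degrees(np.arctan2(V[1,1],V[0,1])).round(1),(np.sqrt(w)*1e3).round(1))
E
```

```text
[ 0.6453  0.1076 -0.0709] -4.06
[[-0.6, -0.6], [0.6, -0.2], [0.1, 0.0], [0.1, -0.1], [-0.0, 0.7], [-0.1, 0.2]]
[ 0.6477  0.1046 -0.0938] -5.37
[[-1.1, -0.9], [0.7, -0.3], [0.8, 0.7], [0.0, 0.3], [-0.5, 0.0]]
[ 0.6461  0.1065 -0.0777] -4.45
[[-0.2, -1.3], [0.9, -0.4], [0.8, -0.0], [0.9, -0.7], [0.4, 0.0], [-0.0, 0.1], [-2.1, -0.5], [0.5, -0.3], [-0.1, 0.3], [-1.5, 0.3], [-1.5, 0.4]]
door q 0.7256825473763486 0.18211653945224246
top [ 0.2954 -0.1892] 158.7 [ 9.1 41.8]
top [ 0.4749 -0.111 ] -178.9 [ 9.3 42.6]
top [ 0.4954 -0.3543] 166.7 [10.  42.2]
top [ 0.7822 -0.22  ] -145.1 [ 4.9 25.3]
top [0.7349 0.3233] -149.9 [15.9 22.6]
side [ 0.296  -0.1934] 157.3 [10.5 42.7]
side [ 0.4981 -0.3573] 166.4 [10.9 42.2]
side [ 0.4743 -0.113 ] -177.7 [10.4 42.1]
side [ 0.652 -0.198] -158.6 [ 4.3 27.3]
side [ 0.4751 -0.1137] -178.6 [10.7 43. ]
```

```bash
cat >> h.py <<'E'
def st():
    o=ctrl.get_obs(); M=R.from_rotvec(o['tool_rot']).as_matrix()
    return o,np.array(o['tool_pos']),M
R0=np.array([[1,0,0],[0,0,1],[0,-1,0]]).T.T
R0=np.c_[[1,0,0],[0,0,-1],[0,1,0]].astype(float)  # cols: tool x,y,z in world, yaw 0
def Rt(yaw,pre=None): return R.from_rotvec([0,0,np.radians(yaw)]).as_matrix()@R0
def plan(p,yaw,Mt=None):
    """print delta in tool frame for going to world p, yaw deg"""
    o,q,M=st(); Mt=Rt(yaw) if Mt is None else Mt
    d=M.T@(np.array(p)-q); r=np.degrees(R.from_matrix(M.T@Mt).as_rotvec())
    print('t',round(o['t'],2),'at',q.round(4),'yaw',np.degrees(np.arctan2(M[1,0],M[0,0])).round(1),'F',o['contact_force'].round(1),'op',round(o['opening'],4),'q6',round(o['q'][5],2)); print('delta',d.round(4),'dr',r.round(1))
VX=(0.6460,0.1068,-0.0735)
def V(P): return pose2(*VX)(P)[0]
E
python3 - <<'E'
from h import *
o,q,M=st();print(M.round(3))
for qq,off in [(.73,.03),(.73,0.02),(1.2,.018),(1.6,.018),(2.0,.018),(2.3,.018)]:
    p=V([-.088-.135*np.sin(qq)+off*np.cos(qq),.095-.135*np.cos(qq)-off*np.sin(qq),.035]);print(qq,p.round(3))
plan(V([-.088-.135*np.sin(.73)+.03*np.cos(.73),.095-.135*np.cos(.73)-.03*np.sin(.73),.15]),0)
E
```

```text
[[ 0.892  0.     0.453]
 [-0.453  0.     0.892]
 [-0.    -1.     0.   ]]
0.73 [0.489 0.093 0.035]
0.73 [0.482 0.1   0.035]
1.2 [0.441 0.151 0.035]
1.6 [0.429 0.204 0.035]
2.0 [0.438 0.257 0.035]
2.3 [0.458 0.293 0.035]
t 1.45 at [0.2829 0.5573 0.2453] yaw -26.9 F [ 0.3  0.4 -0.1] op 0.0851 q6 -0.12
delta [ 0.3939  0.0953 -0.321 ] dr [ -0.  -26.9   0. ]
```

servo_tool(delta_pos=[[0.056, 0, -0.046], [0.056, 0, -0.046], [0.056, 0, -0.046], [0.056, 0, -0.046], [0.056, 0, -0.046]], dr=[[0, 0, 0], [0, 0, 0], [0, 0, 0], [0, 0, 0], [0, 0, 0]], grip=[0, 0, 0, 0, 0], grip_force=60)

```text
t: 2.08
tool_pos: [0.4098, 0.2697, 0.2455]
tool_rot: [-1.539, 0.36, -0.363]
contact_force: [0.7, -0.2, -0.5]
opening: -0.0001
```

```bash
python3 - <<'E'
from h import *
plan(V([-.088-.135*np.sin(.73)+.03*np.cos(.73),.095-.135*np.cos(.73)-.03*np.sin(.73),.04]),-5)
E
```

```text
t 2.08 at [0.4098 0.2697 0.2455] yaw -26.4 F [ 0.7 -0.2 -0.5] op -0.0001 q6 -0.68
delta [ 0.1491  0.2056 -0.1237] dr [ -0.1 -21.4   0.1]
```

servo_tool(delta_pos=[[0.05, 0, -0.042], [0.05, 0, -0.042], [0.048, 0, -0.038], [0, 0.03, 0], [0, 0.05, 0]], dr=[[0, 0, 0], [0, 0, 0], [0, 0, 0], [0, -10, 0], [0, -10, 0]], grip=[0, 0, 0, 0, 0])

```text
t: 2.7
tool_pos: [0.4918, 0.0935, 0.1711]
tool_rot: [-1.566, 0.071, -0.101]
contact_force: [0.5, 0.9, -0.8]
opening: -0.0002
```

```bash
python3 - <<'E'
from h import *
shot('top','a1',(150,100,450,340),2);shot('side','a2',(200,120,480,330),2)
plan(V([-.088-.135*np.sin(.73)+.03*np.cos(.73),.095-.135*np.cos(.73)-.03*np.sin(.73),.04]),-5)
E
```

```text
t 2.8 at [0.4861 0.0939 0.164 ] yaw -6.6 F [-0.1 -0.  -0.1] op -0.0002 q6 -1.42
delta [ 0.0025  0.124  -0.001 ] dr [-0.1 -1.6  0.1]
```

View pics/a1.png

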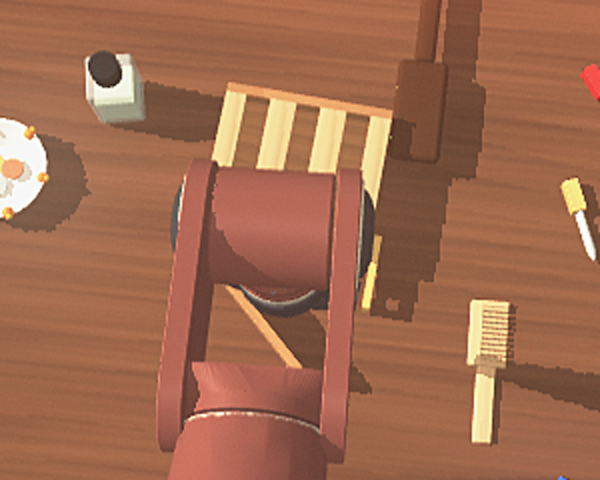

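View pics/a2.png

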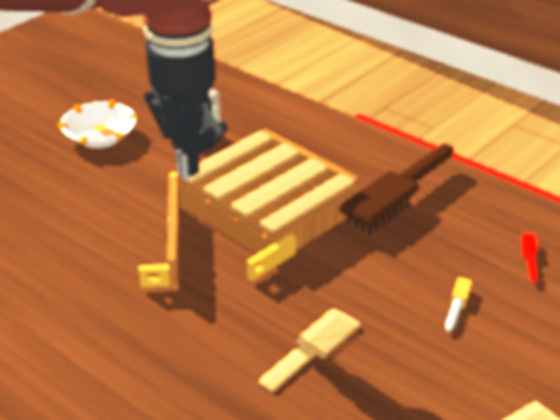

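servo_tool(delta_pos=[[0.002, 0.05, 0], [0, 0.05, 0], [0, 0.025, 0], [0, 0, 0]], dr=[[0, -1, 0], [0, 0, 0], [0, 0, 0], [0, 0, 0]], grip=[0, 0, 0, 0])

```text
t: 3.3
tool_pos: [0.4935, 0.0952, 0.0436]
tool_rot: [-1.567, 0.076, -0.094]
contact_force: [-0.4, 0.3, 0.2]
opening: 0.0003
```

```bash
python3 - <<'E'
from h import *
shot('side','a3',(200,120,480,330),2)
for q in (1.0,1.3,1.6,1.9,2.2):
  plan(V([-.088-.135*np.sin(q)+.02*np.cos(q),.095-.135*np.cos(q)-.02*np.sin(q),.04]),-5)
E
```

```text
t 3.35 at [0.4948 0.0953 0.0451] yaw -6.2 F [ 0.5 -0.1 -0.5] op -0.0002 q6 -1.42
delta [-0.0418  0.0045  0.0264] dr [-0.2 -1.2  0.8]
t 3.35 at [0.4948 0.0953 0.0451] yaw -6.2 F [ 0.5 -0.1 -0.5] op -0.0002 q6 -1.42
delta [-0.0649  0.0043  0.0601] dr [-0.2 -1.2  0.8]
t 3.35 at [0.4948 0.0953 0.0451] yaw -6.2 F [ 0.5 -0.1 -0.5] op -0.0002 q6 -1.42
delta [-0.077   0.0043  0.099 ] dr [-0.2 -1.2  0.8]
t 3.35 at [0.4948 0.0953 0.0451] yaw -6.2 F [ 0.5 -0.1 -0.5] op -0.0002 q6 -1.42
delta [-0.0771  0.0044  0.1398] dr [-0.2 -1.2  0.8]
t 3.35 at [0.4948 0.0953 0.0451] yaw -6.2 F [ 0.5 -0.1 -0.5] op -0.0002 q6 -1.42
delta [-0.0651  0.0047  0.1788] dr [-0.2 -1.2  0.8]
```

View pics/a3.png

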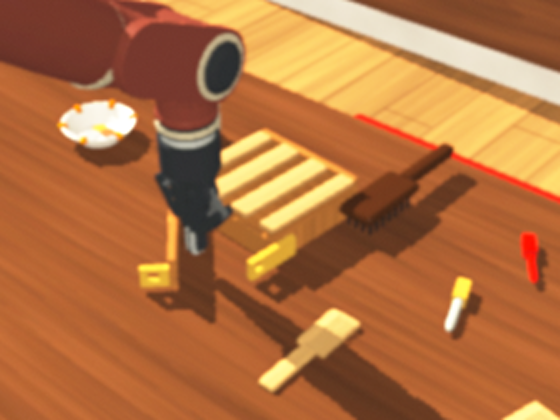

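servo_tool(delta_pos=[[-0.022, 0, 0.014], [-0.022, 0.002, 0.016], [-0.02, 0.002, 0.03], [-0.012, 0, 0.035], [-0.004, 0, 0.04]], dr=[[0, 0, 0], [0, 0, 0], [0, 0, 0], [0, 0, 0], [0, 0, 0]], grip=[0, 0, 0, 0, 0])

```text
t: 3.98
tool_pos: [0.4395, 0.2424, 0.056]
tool_rot: [-1.561, 0.062, -0.124]
contact_force: [0.9, -0.9, 0.0]
opening: 0.0
```

```bash
python3 - <<'E'
from h import *
shot('side','a4',(200,120,480,330),2)
for q in (1.6,1.9,2.2,2.35):
  plan(V([-.088-.135*np.sin(q)+.02*np.cos(q),.095-.135*np.cos(q)-.02*np.sin(q),.04]),-5)
E
```

```text
t 4.03 at [0.4404 0.2464 0.0573] yaw -6.7 F [-1.3  1.7  1.3] op 0.0004 q6 -1.09
delta [-0.007   0.0163 -0.0458] dr [-0.8 -1.7  2.3]
t 4.03 at [0.4404 0.2464 0.0573] yaw -6.7 F [-1.3  1.7  1.3] op 0.0004 q6 -1.09
delta [-0.0075  0.0169 -0.005 ] dr [-0.8 -1.7  2.3]
t 4.03 at [0.4404 0.2464 0.0573] yaw -6.7 F [-1.3  1.7  1.3] op 0.0004 q6 -1.09
delta [0.0042 0.0179 0.0341] dr [-0.8 -1.7  2.3]
t 4.03 at [0.4404 0.2464 0.0573] yaw -6.7 F [-1.3  1.7  1.3] op 0.0004 q6 -1.09
delta [0.0142 0.0186 0.0519] dr [-0.8 -1.7  2.3]
```

View pics/a4.png

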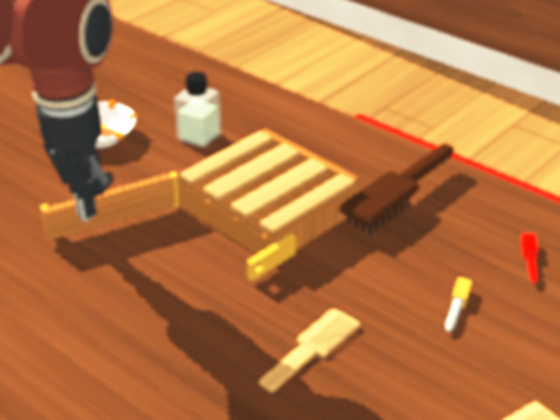

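servo_tool(delta_pos=[[0, 0.01, 0.012], [0.004, 0.006, 0.014], [0, 0, -0.015], [0, -0.05, -0.01], [0, -0.06, 0]], dr=[[0, 0, 0], [0, 0, 0], [0, 0, 0], [0, 0, 0], [0, 0, 0]], grip=[0, 0, 0, 0, 0])

```text
t: 4.65
tool_pos: [0.4397, 0.2449, 0.1509]
tool_rot: [-1.56, 0.066, -0.121]
contact_force: [1.4, 1.2, -0.5]
opening: -0.0
```

```bash
python3 - <<'E'
from h import *
shot('side','a5',(200,120,480,330),2)
plan([.43,-.111,.15],0)
E
```

```text
t 4.7 at [0.4442 0.2469 0.1608] yaw -6.8 F [2.7 3.  4.5] op 0.0002 q6 -1.09
delta [ 0.0279  0.006  -0.3572] dr [-0.8 -6.8  2.8]
```

View pics/a5.png

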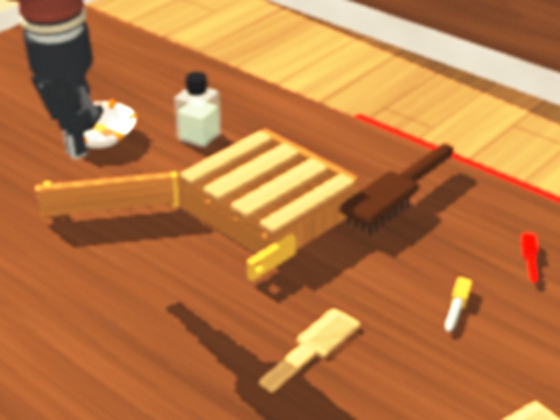

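servo_tool(delta_pos=[[0, -0.01, -0.06], [0, 0, -0.06], [0, 0, -0.06], [0, 0, -0.06], [0, 0, -0.06]], dr=[[0, 0, 0], [0, -3, 1], [0, -3, 1], [0, -2, 1], [0, 0, 0]], grip=[0.5, 0.5, 0.5, 0.5, 0.5])

```text
t: 5.32
tool_pos: [0.4273, -0.061, 0.1703]
tool_rot: [-1.558, -0.027, 0.017]
contact_force: [0.6, 0.9, 0.6]
opening: 0.043
```

```bash
python3 - <<'E'
from h import *
plan([.40,-.111,.15],0)
E
```

```text
t 5.33 at [ 0.4273 -0.061   0.1703] yaw 1.6 F [0.6 0.9 0.6] op 0.043 q6 -1.92
delta [-0.0288  0.0195 -0.0495] dr [-0.7  1.6  0.4]
```

servo_tool(delta_pos=[[-0.014, 0.01, -0.025], [-0.014, 0.01, -0.025], [0, 0, 0]], dr=[[0, 1, 0], [0, 0, 0], [0, 0, 0]], grip=[0.5, 0.5, 0.5])

```text
t: 5.7
tool_pos: [0.3976, -0.1187, 0.1487]
tool_rot: [-1.559, -0.003, -0.008]
contact_force: [-0.2, 0.5, -0.2]
opening: 0.0432
```

```bash
cat >> h.py <<'E'
def comb_fit(m,C,z=.008,near=None):
    """fit pose from mask: silhouette of comb top face at height z"""
    ys,xs=np.nonzero(m['pixels']);P=back(C,np.c_[xs,ys],z)[:,:2];mu=P.mean(0)
    c=np.array([[-75,-10],[5,-10],[5,-20],[75,-20],[75,20],[5,20],[5,10],[-75,10]])/1e3
    w,Vv=np.linalg.eigh(np.cov((P-mu).T)); a=np.arctan2(Vv[1,1],Vv[0,1])
    best=None
    # rasterised IoU maximisation in a 1mm grid
    from scipy.optimize import minimize
    tgt=m['pixels'].astype(np.uint8)
    def f(p,soft=True):
        co,s=np.cos(p[2]),np.sin(p[2]); ww=np.c_[c@np.array([[co,s],[-s,co]])+p[:2],np.full(8,z)]
        ras=np.zeros((480*2,640*2),np.uint8); cv2.fillPoly(ras,[np.round(proj(C,ww)*2*16).astype(np.int32)],1,shift=4)
        ras=cv2.resize(ras.astype(np.float32),(640,480),interpolation=cv2.INTER_AREA)
        return -np.minimum(ras,tgt).sum()/np.maximum(ras,tgt).sum()
    for b in (a,a+np.pi):
        p0=[mu[0]-.013*np.cos(b),mu[1]-.013*np.sin(b),b]
        r=minimize(f,p0,method='Nelder-Mead',options=dict(initial_simplex=np.array([p0]*4)+np.vstack([np.zeros(3),np.diag([.006,.006,.08])]),xatol=1e-4,fatol=1e-4))
        if best is None or r.fun<best[0]: best=(r.fun,r.x)
    x=best[1].copy(); x[2]=(x[2]+np.pi)%(2*np.pi)-np.pi
    return -best[0],x
E
python3 - <<'E'
from h import *
plan([.40,-.111,.15],0)
C=cam('wrist');shot('wrist','w1')
for m in ctrl.masks_of('wrist','comb1'):print('w',m['score'],comb_fit(m,C))
shot('side');C=cam('side')
for m in ctrl.masks_of('side','comb1'):print('s',m['score'],comb_fit(m,C))
E
```

```text
t 5.7 at [ 0.3976 -0.1187  0.1487] yaw -0.2 F [-0.2  0.5 -0.2] op 0.0432 q6 -2.05
delta [ 0.0023 -0.0012  0.0077] dr [-0.7 -0.2  0.4]
w 0.73 (np.float64(0.9416331648826599), array([ 0.28795622, -0.18559962, -0.38209114]))
w 0.59 (np.float64(0.9058343172073364), array([ 0.48546597, -0.34873362, -0.24636107]))
w 0.58 (np.float64(0.9487243294715881), array([ 0.46364464, -0.11106991,  0.01465489]))
s 0.9 (np.float64(0.9144838452339172), array([ 0.46406964, -0.1157788 ,  0.0149139 ]))
s 0.8 (np.float64(0.8737435936927795), array([ 0.28583534, -0.19120014, -0.37492332]))
s 0.76 (np.float64(0.9247761368751526), array([ 0.4853534 , -0.35585235, -0.25096513]))
```

View pics/w1.png

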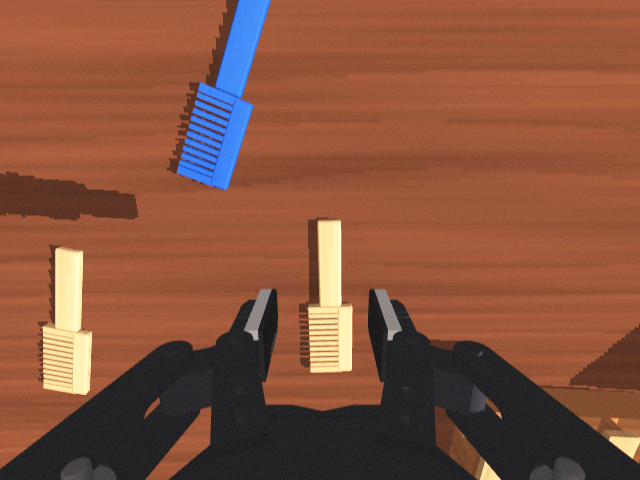

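servo_tool(delta_pos=[[0.005, 0.04, 0.003], [0.003, 0.045, 0.003], [0.001, 0.03, 0.001], [0, 0.006, 0]], dr=[[-0.7, -1, 0.4], [0, 0, 0], [0, 0, 0], [0, 0, 0]], grip=[0.5, 0.5, 0.5, 0.5])

```text
t: 6.4
tool_pos: [0.4143, -0.1073, 0.0303]
tool_rot: [-1.576, -0.03, 0.013]
contact_force: [-0.1, 0.7, -0.4]
opening: 0.0425
```

```bash
python3 - <<'E'
from h import *
plan([.4076,-.1120,.0165],1)
E
```

```text
t 6.4 at [ 0.4143 -0.1073  0.0303] yaw 1.6 F [-0.1  0.7 -0.4] op 0.0425 q6 -2.03
delta [-0.0069  0.0138 -0.0045] dr [0.3 0.6 0.6]
```

servo_tool(delta_pos=[[-0.006, 0.006, -0.004], [0, 0.006, 0], [0, 0, 0]], dr=[[0.3, 0.5, 0.6], [0, 0, 0], [0, 0, 0]], grip=[0.5, 0.5, 0.5])

```text
t: 6.78
tool_pos: [0.4103, -0.1121, 0.0204]
tool_rot: [-1.572, -0.018, 0.013]
contact_force: [0.0, -0.8, -0.0]
opening: 0.043
```

```bash
python3 - <<'E'
from h import *
plan([.4076,-.1120,.0165],1)
E
```

```text
t 6.78 at [ 0.4103 -0.1121  0.0204] yaw 1.1 F [ 0.  -0.8 -0. ] op 0.043 q6 -2.03
delta [-0.0028  0.0039  0.0001] dr [0.1 0.1 0.2]
```

Close to the goal; finish and grip.

servo_tool(delta_pos=[[-0.003, 0.004, 0], [0, 0.001, 0], [0, 0, 0], [0, 0, 0]], dr=[[0, 0, 0], [0, 0, 0], [0, 0, 0], [0, 0, 0]], grip=[0.5, 0, 0, 0], grip_force=80)

```text
t: 7.28
tool_pos: [0.4086, -0.1129, 0.017]
tool_rot: [-1.574, -0.021, 0.01]
contact_force: [0.3, 0.3, -0.3]
opening: 0.0167
```

```bash
python3 - <<'E'
from h import *
plan([.4076,-.1120,.0165],1)
shot('side','b1',(240,220,440,380),3)
E
```

```text
t 7.28 at [ 0.4086 -0.1129  0.017 ] yaw 1.1 F [ 0.3  0.3 -0.3] op 0.0167 q6 -2.04
delta [-0.001   0.0005  0.001 ] dr [0.2 0.1 0.4]
```

View pics/b1.png

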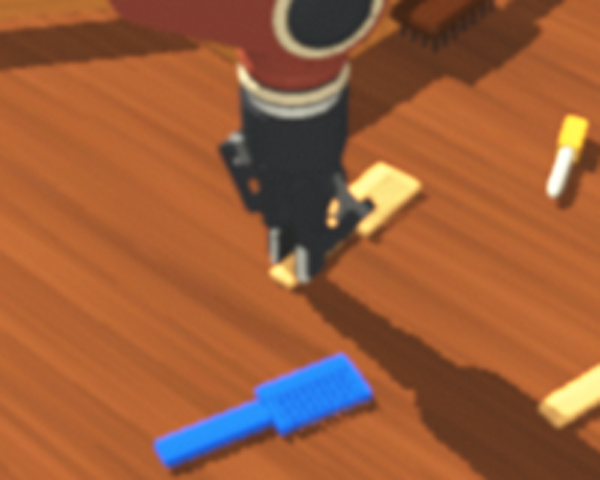

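servo_tool(delta_pos=[[0, -0.03, 0], [0, -0.05, 0], [0, 0, 0.04], [0, 0, 0.05], [0, 0, 0.05]], dr=[[0, 0, 0], [0, 0, 0], [0, 1, 0], [0, 1, 0], [0, 1, 0]], grip=[0, 0, 0, 0, 0])

```text
t: 7.95
tool_pos: [0.408, 0.0287, 0.099]
tool_rot: [-1.572, 0.028, -0.039]
contact_force: [0.5, 0.4, -1.0]
opening: 0.0166
```

```bash
python3 - <<'E'
from h import *
shot('side','b2',(200,160,440,340),3)
plan(V([-.225,0,.055]),-4.2)
E
```

```text
t 8.0 at [0.4072 0.0336 0.0986] yaw -2.2 F [-1.   2.9 -0.6] op 0.0168 q6 -1.64
delta [0.0107 0.0439 0.0901] dr [-0.2  2.   0.3]
```

View pics/b2.png

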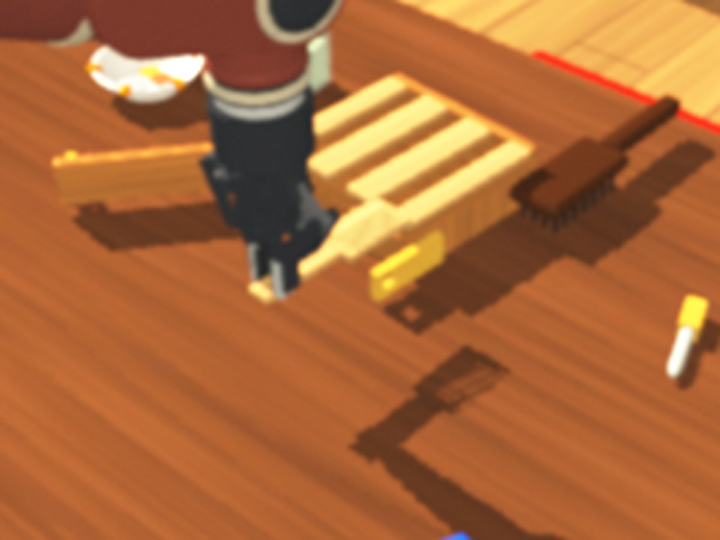

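servo_tool(delta_pos=[[0.004, 0, 0.042], [0.002, 0, 0.035], [0, 0, 0], [0, 0, 0]], dr=[[0, 1, 0], [0, 0.5, 0], [0, 0, 0], [0, 0, 0]], grip=[0, 0, 0, 0])

```text
t: 8.5
tool_pos: [0.4157, 0.1131, 0.0978]
tool_rot: [-1.568, 0.045, -0.051]
contact_force: [-0.5, 0.3, -0.9]
opening: 0.0165
```

```bash
python3 - <<'E'
from h import *
plan(V([-.225,0,.055]),-4.2)
shot('wrist','b3')
E
```

```text
t 8.5 at [0.4157 0.1131 0.0978] yaw -3.5 F [-0.5  0.3 -0.9] op 0.0165 q6 -1.42
delta [0.0051 0.0428 0.0105] dr [-0.1  0.7  0.2]
```

View pics/b3.png

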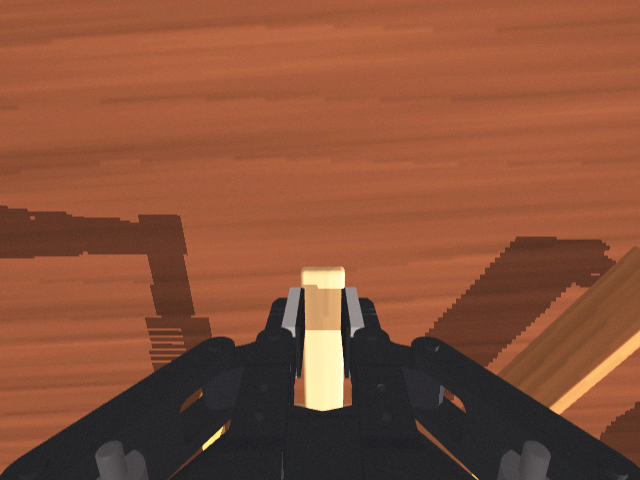

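servo_tool(delta_pos=[[0.002, 0.02, 0.006], [0.002, 0.018, 0.003], [0, 0, 0], [0, 0, 0]], dr=[[0, 0.5, 0], [0, 0, 0], [0, 0, 0], [0, 0, 0]], grip=[0, 0, 0, 0])

```text
t: 9.05
tool_pos: [0.4214, 0.1181, 0.0598]
tool_rot: [-1.569, 0.056, -0.065]
contact_force: [0.4, -0.7, 0.3]
opening: 0.017
```

```bash
cat >> h.py <<'E'
def overlay(u,name,segs,crop,s):
    im=shot(u);C=cam(u);l,t,r,b=crop
    o=cv2.resize(im[t:b,l:r],None,fx=s,fy=s,interpolation=cv2.INTER_CUBIC)
    for P,col in segs:
        p=((proj(C,np.array(P))-[l,t])*s).astype(np.int32);cv2.polylines(o,[p],False,col,1)
    cv2.imwrite(f'pics/{name}.png',o)
def valsegs():
    T=pose2(*VX);g=(0,255,0)
    s=[(T([[-.081,.089,.057],[-.081,-.089,.057],[.081,-.089,.057],[.081,.089,.057],[-.081,.089,.057]]),g)]
    for y in (-.054,0,.054): s.append((T([[-.081,y-.023,.036],[-.081,y+.023,.036],[-.081,y+.023,.05],[-.081,y-.023,.05],[-.081,y-.023,.036]]),(255,255,0)))
    return s
def combseg(off,dz,col=(255,0,255)):
    """comb held: TCP at comb x=off, comb centre dz below TCP"""
    o,q,M=st(); c=np.array([[-75,-10],[5,-10],[5,-20],[75,-20],[75,20],[5,20],[5,10],[-75,10],[-75,-10]])/1e3
    out=[]
    for h in (-.004,.004):
        out.append((q+(np.c_[c[:,0]-off,np.full(9,dz-h),c[:,1]])@M.T,col))
    return out
E
python3 - <<'E'
from h import *
plan(V([-.225,0,.055]),-4.2)
overlay('side','b4',valsegs()+combseg(-.055,.013),(240,180,400,300),5)
E
```

```text
t 9.05 at [0.4214 0.1181 0.0598] yaw -4.4 F [ 0.4 -0.7  0.3] op 0.017 q6 -1.39
delta [-0.0002  0.0048  0.0052] dr [-0.1 -0.2  0.3]
```

View pics/b4.png

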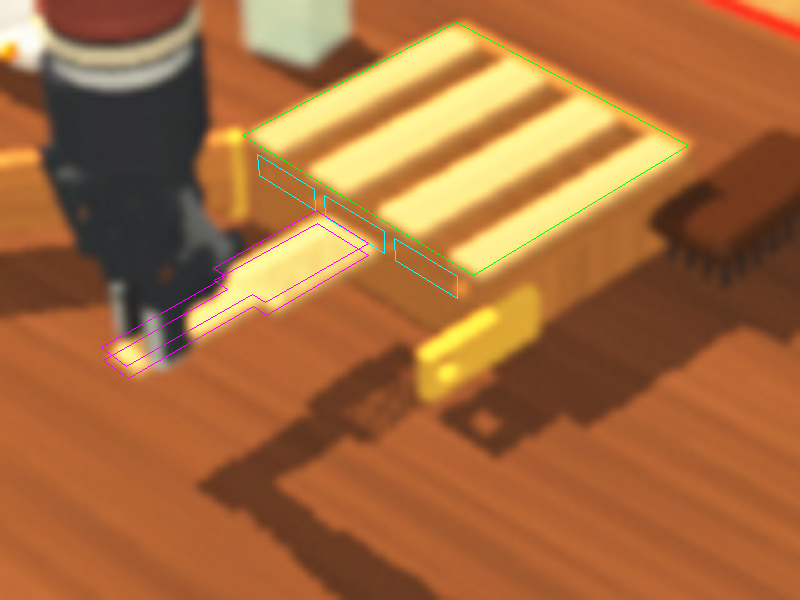

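servo_tool(delta_pos=[[0.002, 0.004, 0.005], [0, 0.001, 0.001], [0, 0, 0]], dr=[[0, 0, 0], [0, 0, 0], [0, 0, 0]], grip=[0, 0, 0])

```text
t: 9.48
tool_pos: [0.425, 0.1242, 0.056]
tool_rot: [-1.568, 0.054, -0.068]
contact_force: [0.0, -0.1, -0.9]
opening: 0.0169
```

```bash
python3 - <<'E'
from h import *
plan(V([-.205,0,.055]),-4.2)
overlay('side','b5',[],(270,180,390,270),6)
E
```

```text
t 9.47 at [0.425  0.1242 0.056 ] yaw -4.4 F [ 0.  -0.1 -0.9] op 0.0169 q6 -1.38
delta [ 0.0167  0.0011 -0.001 ] dr [-0.1 -0.2  0.5]
```

View pics/b5.png

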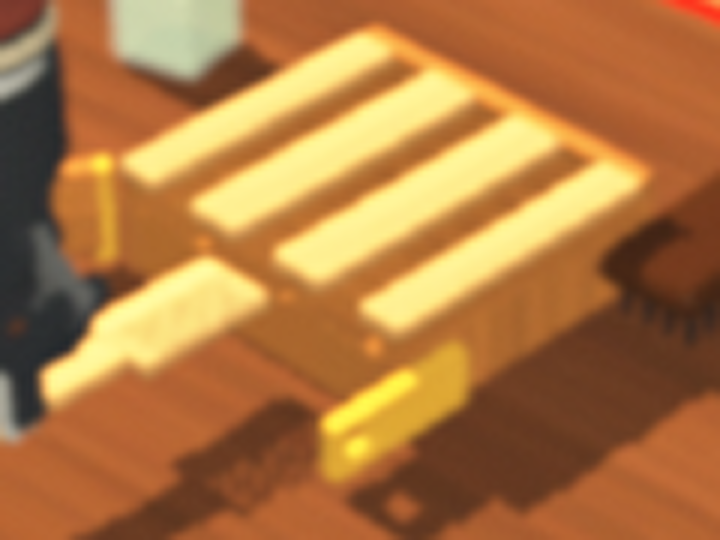

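servo_tool(delta_pos=[[0.01, 0.001, -0.001], [0.005, 0, 0], [0, 0, 0]], dr=[[0, 0, 0.4], [0, 0, 0], [0, 0, 0]], grip=[0, 0, 0])

```text
t: 9.9
tool_pos: [0.4415, 0.1218, 0.0554]
tool_rot: [-1.568, 0.059, -0.062]
contact_force: [-0.1, 0.5, -1.2]
opening: 0.017
```

```bash
python3 - <<'E'
from h import *
plan(V([-.205,0,.055]),-4.2)
overlay('side','b6',[],(280,190,360,250),9)
E
```

```text
t 9.9 at [0.4415 0.1218 0.0554] yaw -4.4 F [-0.1  0.5 -1.2] op 0.017 q6 -1.39
delta [0.0001 0.0004 0.    ] dr [-0.1 -0.2  0.1]
```

View pics/b6.png

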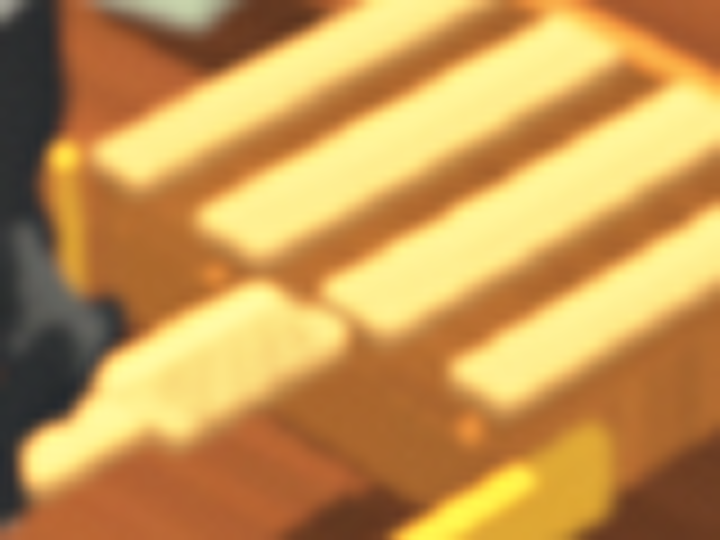

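servo_tool(delta_pos=[[0.015, 0, 0], [0.015, 0, 0], [0.015, 0, 0], [0, 0, 0]], dr=[[0, 0, 0], [0, 0, 0], [0, 0, 0], [0, 0, 0]], grip=[0, 0, 0, 0])

```text
t: 10.45
tool_pos: [0.4878, 0.1183, 0.0551]
tool_rot: [-1.568, 0.06, -0.061]
contact_force: [0.1, 0.4, -1.1]
opening: 0.0168
```

```bash
python3 - <<'E'
from h import *
plan(V([-.100,0,.055]),-4.2)
overlay('side','b7',[],(270,180,370,255),8)
E
```

```text
t 10.45 at [0.4878 0.1183 0.0551] yaw -4.4 F [ 0.1  0.4 -1.1] op 0.0168 q6 -1.41
delta [0.0586 0.0002 0.0003] dr [-0.1 -0.2  0.1]
```

View pics/b7.png

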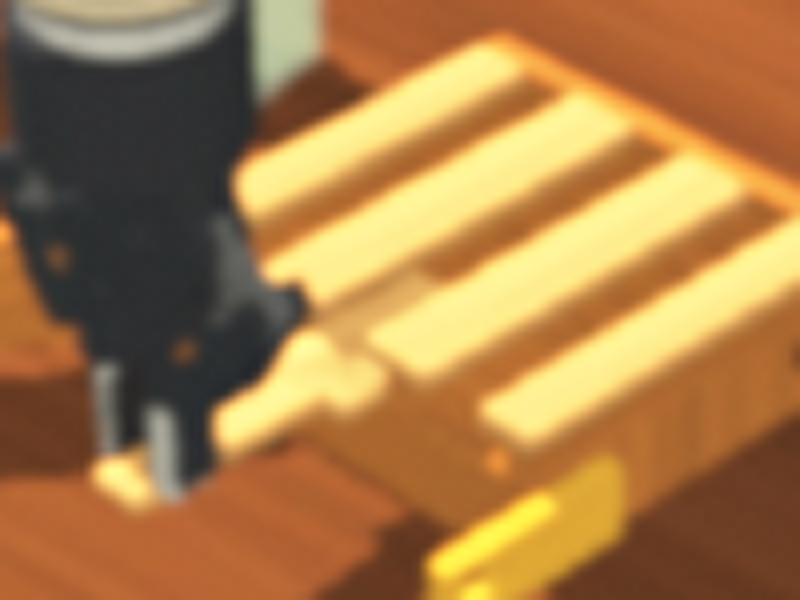

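servo_tool(delta_pos=[[0.015, 0, 0], [0.015, 0, 0], [0.015, 0, 0], [0.01, 0, 0], [0, 0, 0]], dr=[[0, 0, 0], [0, 0, 0], [0, 0, 0], [0, 0, 0], [0, 0, 0]], grip=[0, 0, 0, 0, 0])

```text
t: 11.12
tool_pos: [0.5458, 0.114, 0.0547]
tool_rot: [-1.567, 0.06, -0.061]
contact_force: [0.0, 0.3, -0.9]
opening: 0.0169
```

```bash
python3 - <<'E'
from h import *
plan(V([-.100,0,.055]),-4.2)
overlay('side','b8',[],(270,170,390,260),6)
E
```

```text
t 11.12 at [0.5458 0.114  0.0547] yaw -4.4 F [ 0.   0.3 -0.9] op 0.0169 q6 -1.42
delta [ 0.0005 -0.0003  0.0002] dr [-0.1 -0.2  0. ]
```

View pics/b8.png

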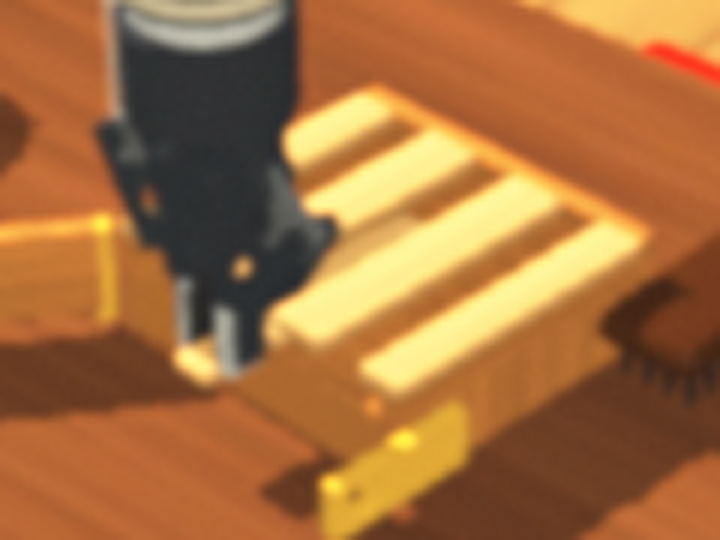

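servo_tool(delta_pos=[[0, 0, 0], [0, 0, 0], [-0.02, 0, 0], [-0.028, 0.003, 0], [0, 0.003, 0]], dr=[[0, 0, 0], [0, 0, 0], [0, 0, 0], [0, 0, 0], [0, 0, 0]], grip=[0.4, 0.4, 0.4, 0.4, 0])

```text
t: 11.8
tool_pos: [0.4961, 0.1176, 0.0491]
tool_rot: [-1.568, 0.059, -0.061]
contact_force: [0.3, 0.3, -0.2]
opening: 0.0171
```

servo_tool(delta_pos=[[0, 0.002, 0], [0, 0, 0], [0, 0, 0]], dr=[[0, 0, 0], [0, 0, 0], [0, 0, 0]], grip=[0, 0, 0])

```text
t: 12.18
tool_pos: [0.4982, 0.1174, 0.0478]
tool_rot: [-1.568, 0.057, -0.064]
contact_force: [-0.4, -0.2, -0.0]
opening: 0.0002
```

```bash
python3 - <<'E'
from h import *
plan(V([-.092,0,.046]),-4.2)
overlay('side','b9',[],(270,170,390,260),6)
E
```

```text
t 12.18 at [0.4982 0.1174 0.0478] yaw -4.4 F [-0.4 -0.2 -0. ] op 0.0002 q6 -1.41
delta [0.0561 0.002  0.0004] dr [-0.1 -0.2  0.2]
```

View pics/b9.png

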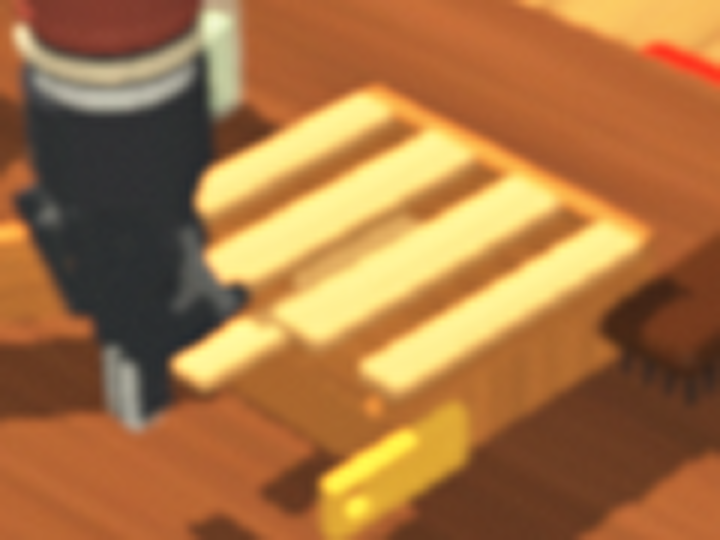

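servo_tool(delta_pos=[[0.015, 0.001, 0], [0.015, 0, 0], [0.012, 0, 0], [0.006, 0, 0], [0, 0, 0]], dr=[[0, 0, 0], [0, 0, 0], [0, 0, 0], [0, 0, 0], [0, 0, 0]], grip=[0, 0, 0, 0, 0])

```text
t: 12.85
tool_pos: [0.551, 0.1132, 0.047]
tool_rot: [-1.568, 0.057, -0.065]
contact_force: [-1.4, -0.5, 0.3]
opening: -0.0001
```

```bash
python3 - <<'E'
from h import *
plan(V([-.092,0,.046]),-4.2)
overlay('side','b10',[],(270,170,390,260),6)
E
```

```text
t 12.85 at [0.551  0.1132 0.047 ] yaw -4.4 F [-1.4 -0.5  0.3] op -0.0001 q6 -1.42
delta [0.0032 0.001  0.0006] dr [-0.1 -0.2  0.3]
```

View pics/b10.png

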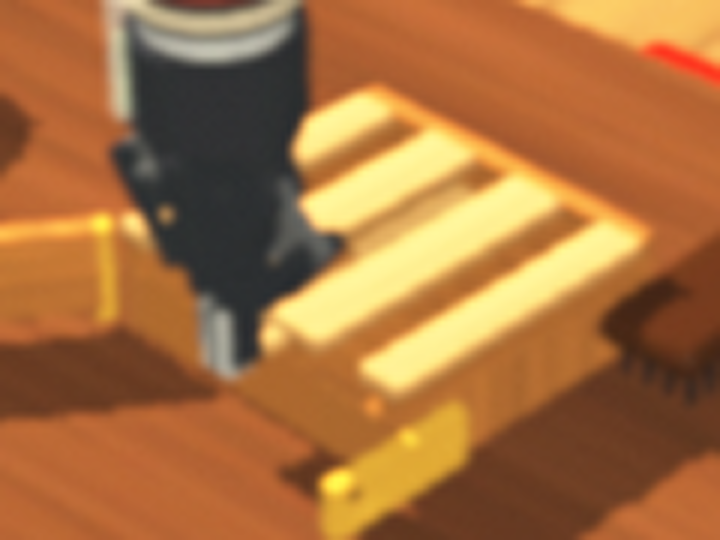

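servo_tool(delta_pos=[[0.004, 0, 0], [0.003, 0, 0], [0.002, 0, 0]], dr=[[0, 0, 0], [0, 0, 0], [0, 0, 0]], grip=[0, 0, 0])

```text
t: 13.28
tool_pos: [0.5568, 0.1129, 0.0464]
tool_rot: [-1.568, 0.063, -0.058]
contact_force: [-9.5, 0.3, 6.8]
opening: 0.0001
```

```bash
python3 - <<'E'
from h import *
plan(V([-.092,0,.046]),-4.2)
overlay('side','b11',[],(270,170,390,260),6)
E
```

```text
t 13.28 at [0.5568 0.1129 0.0464] yaw -4.4 F [-9.5  0.3  6.8] op 0.0001 q6 -1.43
delta [-0.0026  0.0004  0.0005] dr [-0.1 -0.2 -0.2]
```

View pics/b11.png

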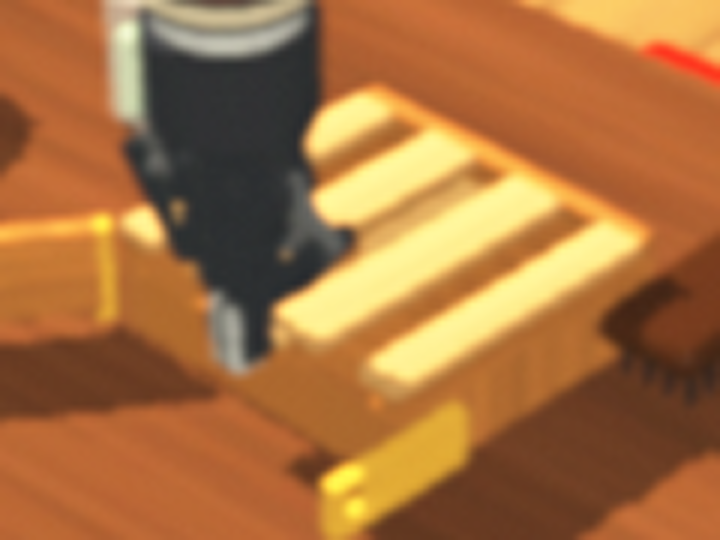

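servo_tool(delta_pos=[[-0.03, -0.01, 0], [-0.04, -0.04, -0.02], [0, -0.05, -0.06], [0, 0, -0.06], [0, 0, -0.06]], dr=[[0, 0, 0], [0, 3, 0], [0, 5, 0], [0, 5, 0], [0, 0, 0]], grip=[0, 0, 0.5, 0.5, 0.5])

```text
t: 13.95
tool_pos: [0.4476, -0.0679, 0.141]
tool_rot: [-1.559, 0.236, -0.239]
contact_force: [-0.1, 0.0, -0.4]
opening: 0.0427
```

```bash
python3 - <<'E'
from h import *
overlay('side','b12',[],(270,170,390,260),6)
m=ctrl.masks_of('side','comb1')
for k in m: print(k['score'],k['extent'])
C=cam('side')
print([comb_fit(k,C) for k in m if k['extent'][0]>400])
plan([.4275,-.341,.15],-14)
E
```

```text
0.68 [218.6, 209.1, 292.8, 230.1]
0.64 [419.8, 321.1, 478.3, 359.8]
[(np.float64(0.8878631591796875), array([ 0.4850528 , -0.35530398, -0.22552157]))]
t 14.05 at [ 0.4471 -0.0709  0.1411] yaw -17.8 F [ 0.7 -0.1 -0.2] op 0.0427 q6 -1.58
delta [ 0.0638 -0.0082 -0.2632] dr [ 0.1 -3.8  0.1]
```

View pics/b12.png

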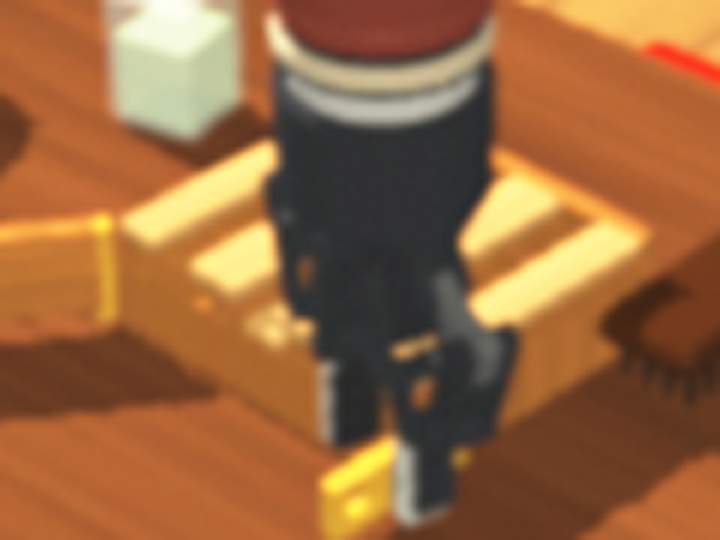

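servo_tool(delta_pos=[[0.01, 0, -0.05], [0.012, 0, -0.05], [0.012, 0, -0.05], [0.012, 0, -0.04], [0.008, 0, -0.02]], dr=[[0, -1, 0], [0, -1, 0], [0, -1, 0], [0, 0, 0], [0, 0, 0]], grip=[0.5, 0.5, 0.5, 0.5, 0.5])

```text
t: 14.68
tool_pos: [0.4422, -0.2921, 0.1429]
tool_rot: [-1.565, 0.192, -0.205]
contact_force: [0.7, -0.6, -0.1]
opening: 0.0426
```

```bash
python3 - <<'E'
from h import *
plan([.431,-.3365,.0165],-14)
C=cam('wrist');shot('wrist','c3')
for m in ctrl.masks_of('wrist','comb1'):print('w',m['score'],m['extent'],comb_fit(m,C))
overlay('side','c4',valsegs(),(270,170,390,260),6)
C=cam('side')
for m in ctrl.masks_of('side','comb1'):print('w',m['score'],m['extent'])
E
```

```text
t 14.68 at [ 0.4422 -0.2921  0.1429] yaw -14.5 F [ 0.7 -0.6 -0.1] op 0.0426 q6 -2.04
delta [-0.0009  0.1265 -0.0455] dr [ 0.1 -0.5  0.5]
w 0.94 [371.2, 0.0, 446.4, 100.2] (np.float64(0.9793418645858765), array([ 0.28760028, -0.1870704 , -0.37855201]))
w 0.59 [254.1, 212.4, 297.1, 369.9] (np.float64(0.6093382835388184), array([ 0.48649565, -0.35073339, -0.23244517]))
w 0.8 [416.8, 324.4, 478.3, 361.4]
w 0.64 [289.9, 337.2, 364.2, 373.1]
w 0.58 [312.0, 200.3, 350.4, 226.3]
```

View pics/c3.png

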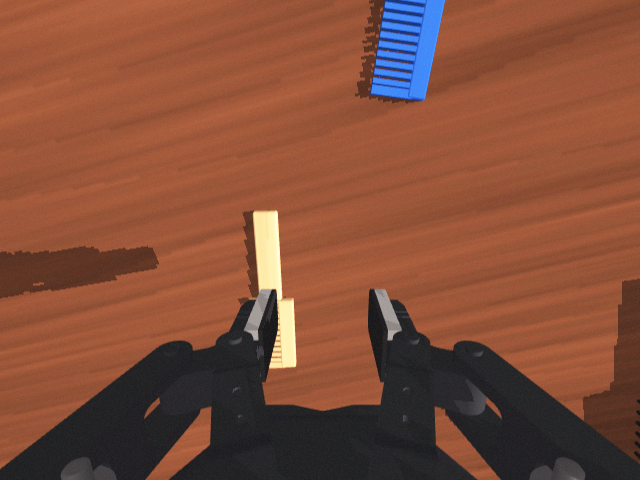

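View pics/c4.png

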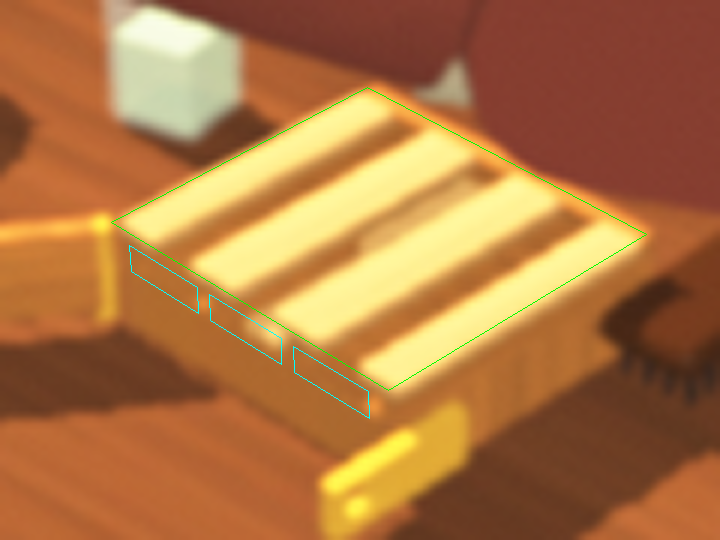

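servo_tool(delta_pos=[[0, 0.03, -0.022], [0, 0.04, -0.02], [0, 0.035, 0], [0, 0, 0]], dr=[[0, -0.5, 0.5], [0, 0, 0], [0, 0, 0], [0, 0, 0]], grip=[0.5, 0.5, 0.5, 0.5])

```text
t: 15.38
tool_pos: [0.4344, -0.3258, 0.0362]
tool_rot: [-1.563, 0.183, -0.184]
contact_force: [-0.6, 0.8, -0.3]
opening: 0.0426
```

```bash
python3 - <<'E'
from h import *
plan([.431,-.3365,.0165],-13.5)
shot('wrist','c5')
E
```

```text
t 15.38 at [ 0.4344 -0.3258  0.0362] yaw -13.4 F [-0.6  0.8 -0.3] op 0.0426 q6 -2.12
delta [-0.0008  0.0197 -0.0112] dr [0.  0.1 0. ]
```

View pics/c5.png

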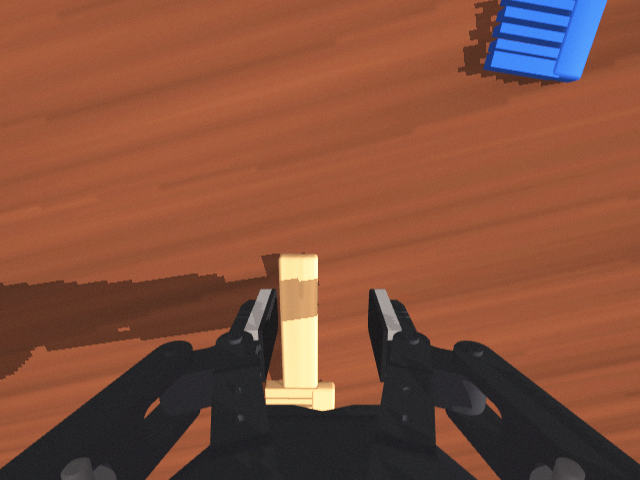

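servo_tool(delta_pos=[[0, 0.008, -0.01], [-0.001, 0.008, 0], [0, 0, 0]], dr=[[0, 0, 0], [0, 0, 0], [0, 0, 0]], grip=[0.5, 0.5, 0.5])

```text
t: 15.8
tool_pos: [0.4349, -0.3381, 0.026]
tool_rot: [-1.571, 0.175, -0.19]
contact_force: [-0.7, 0.1, 0.3]
opening: 0.0423
```

```bash
python3 - <<'E'
from h import *
plan([.431,-.3365,.0165],-13.5)
shot('wrist','c6')
E
```

```text
t 15.8 at [ 0.4349 -0.3381  0.026 ] yaw -13.3 F [-0.7  0.1  0.3] op 0.0423 q6 -2.14
delta [-0.0043  0.0094  0.0008] dr [0.4 0.2 0.6]
```

View pics/c6.png

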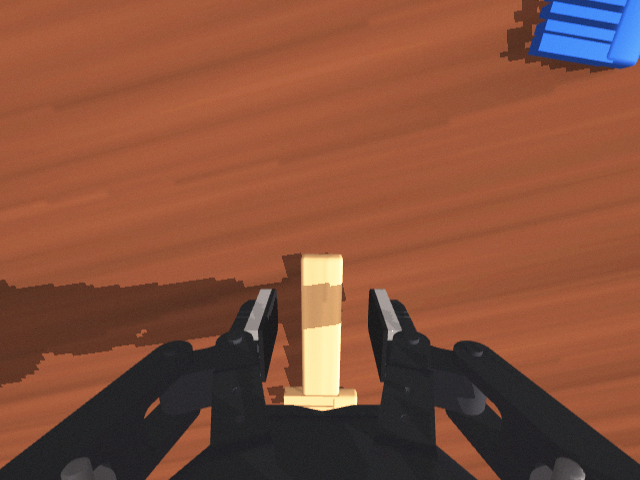

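Centred. Lower and grip.

servo_tool(delta_pos=[[-0.003, 0.006, 0], [-0.001, 0.003, 0], [0, 0.001, 0], [0, 0, 0], [0, 0, 0]], dr=[[0.4, 0, 0.5], [0, 0, 0], [0, 0, 0], [0, 0, 0], [0, 0, 0]], grip=[0.5, 0.5, 0, 0, 0])

```text
t: 16.48
tool_pos: [0.4317, -0.3382, 0.0169]
tool_rot: [-1.564, 0.18, -0.185]
contact_force: [0.5, 0.1, -0.4]
opening: 0.0168
```

```bash
python3 - <<'E'
from h import *
plan([.431,-.3365,.0165],-13.5)
E
```

```text
t 16.48 at [ 0.4317 -0.3382  0.0169] yaw -13.3 F [ 0.5  0.1 -0.4] op 0.0168 q6 -2.14
delta [-0.001   0.0004  0.0015] dr [0.  0.2 0.2]
```

servo_tool(delta_pos=[[0, -0.03, 0], [0, -0.05, 0], [0, -0.01, 0.05], [0, 0, 0.055], [0, 0, 0.055]], dr=[[0, 0, 0], [0, 0, 0], [0, 0, 0], [0, 0, 0], [0, -3, 0]], grip=[0, 0, 0, 0, 0])

```text
t: 17.1
tool_pos: [0.4688, -0.1811, 0.1099]
tool_rot: [-1.566, 0.142, -0.149]
contact_force: [1.4, -0.1, -0.9]
opening: 0.0171
```

```bash
python3 - <<'E'
from h import *
plan(V([-.225,-.054,.055]),-4.2)
shot('side','d1',(200,160,500,385),2)
E
```

```text
t 17.1 at [ 0.4688 -0.1811  0.1099] yaw -10.6 F [ 1.4 -0.1 -0.9] op 0.0171 q6 -1.9
delta [-0.0968  0.0545  0.2368] dr [-0.  -6.4  0.3]
```

View pics/d1.png

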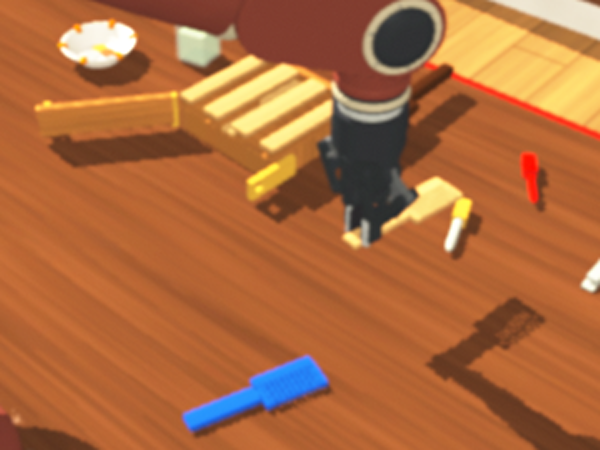

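servo_tool(delta_pos=[[-0.03, 0, 0.045], [-0.03, 0, 0.045], [-0.03, 0, 0.045], [-0.008, 0, 0.04], [0, 0, 0.02]], dr=[[0, -1, 0], [0, -1.5, 0], [0, -1.5, 0], [0, -1, 0], [0, 0, 0]], grip=[0, 0, 0, 0, 0])

```text
t: 17.77
tool_pos: [0.397, 0.0389, 0.1091]
tool_rot: [-1.564, 0.066, -0.073]
contact_force: [0.4, -0.5, -0.1]
opening: 0.0165
```

```bash
python3 - <<'E'
from h import *
plan(V([-.225,-.054,.055]),-4.2)
E
```

```text
t 17.77 at [0.397  0.0389 0.1091] yaw -5.1 F [ 0.4 -0.5 -0.1] op 0.0165 q6 -1.58
delta [0.0176 0.0544 0.0319] dr [-0.3 -0.9  0.3]
```

servo_tool(delta_pos=[[0.005, 0.02, 0.015], [0.005, 0.02, 0.01], [0.003, 0.005, 0], [0, 0, 0]], dr=[[-0.2, -0.8, 0.3], [0, 0, 0], [0, 0, 0], [0, 0, 0]], grip=[0, 0, 0, 0])

```text
t: 18.27
tool_pos: [0.4124, 0.0647, 0.0636]
tool_rot: [-1.568, 0.055, -0.056]
contact_force: [0.7, 0.1, -0.0]
opening: 0.0169
```

```bash
python3 - <<'E'
from h import *
plan(V([-.225,-.054,.055]),-4.2)
shot('wrist','d2')
E
```

```text
t 18.27 at [0.4124 0.0647 0.0636] yaw -4.0 F [ 0.7  0.1 -0. ] op 0.0169 q6 -1.53
delta [0.0049 0.0086 0.0051] dr [-0.1  0.2  0. ]
```

View pics/d2.png

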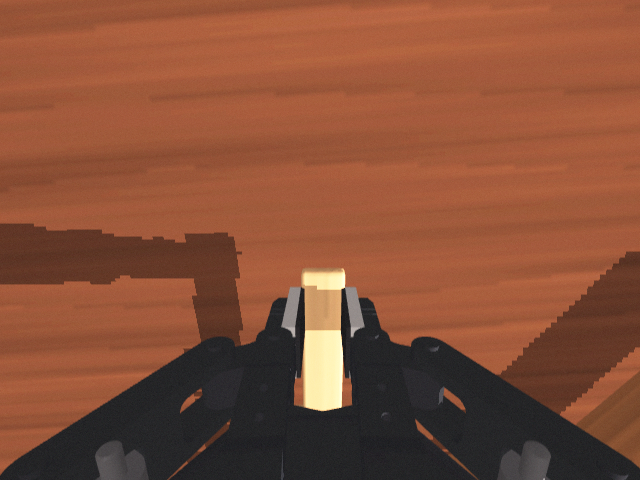

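Same grasp as with the first comb. Align.

servo_tool(delta_pos=[[0.008, 0.007, 0.005], [0.005, 0.002, 0], [0, 0, 0]], dr=[[0, 0, 0], [0, 0, 0], [0, 0, 0]], grip=[0, 0, 0])

```text
t: 18.7
tool_pos: [0.4274, 0.0675, 0.057]
tool_rot: [-1.568, 0.054, -0.061]
contact_force: [-0.5, 0.7, 0.1]
opening: 0.0168
```

```bash
python3 - <<'E'
from h import *
plan(V([-.205,-.054,.055]),-4.2)
overlay('side','d3',[],(280,190,380,265),7.5)
E
```

```text
t 18.7 at [0.4274 0.0675 0.057 ] yaw -4.2 F [-0.5  0.7  0.1] op 0.0168 q6 -1.52
delta [0.0101 0.002  0.0013] dr [-0.1  0.   0.3]
```

View pics/d3.png

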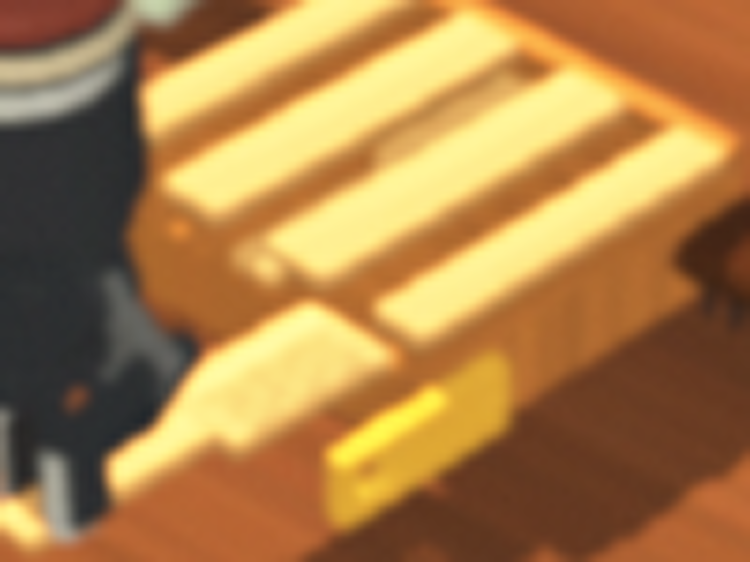

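```bash
python3 - <<'E'
from h import *
T=pose2(*VX);s=combseg(-.0555,.013)
for y0 in (-.013,-.041,.013,.041,-.067,-.089):
    s.append((T([[-.081,y0,.057],[.07,y0,.057]]),(0,255,0)))
s.append((T([[-.081,.09,.057],[-.081,-.089,.057]]),(0,255,0)))
overlay('side','d4',s,(280,190,380,265),8)
E
```

```text
(no output)
```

View pics/d4.png

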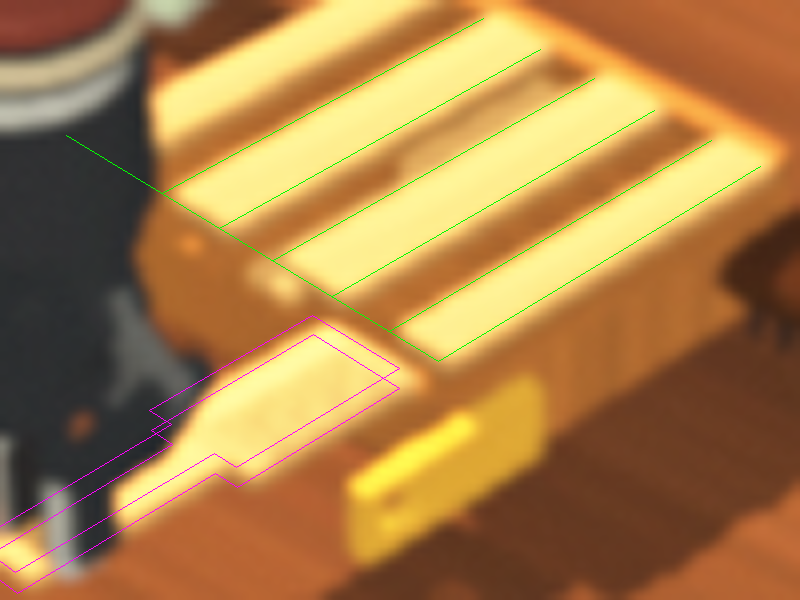

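servo_tool(delta_pos=[[0.008, 0.002, 0.003], [0.006, 0, 0], [0, 0, 0]], dr=[[0, 0, 0.3], [0, 0, 0], [0, 0, 0]], grip=[0, 0, 0])

```text
t: 19.18
tool_pos: [0.4426, 0.0695, 0.0554]
tool_rot: [-1.568, 0.057, -0.057]
contact_force: [0.1, 0.8, -0.4]
opening: 0.0166
```

```bash
python3 - <<'E'
from h import *
plan(V([-.205,-.053,.055]),-4.2)
overlay('side','d5',[],(280,190,380,265),7.5)
E
```

```text
t 19.18 at [0.4426 0.0695 0.0554] yaw -4.2 F [ 0.1  0.8 -0.4] op 0.0166 q6 -1.51
delta [-0.0049  0.0004 -0.0009] dr [-0.1  0.  -0. ]
```

View pics/d5.png

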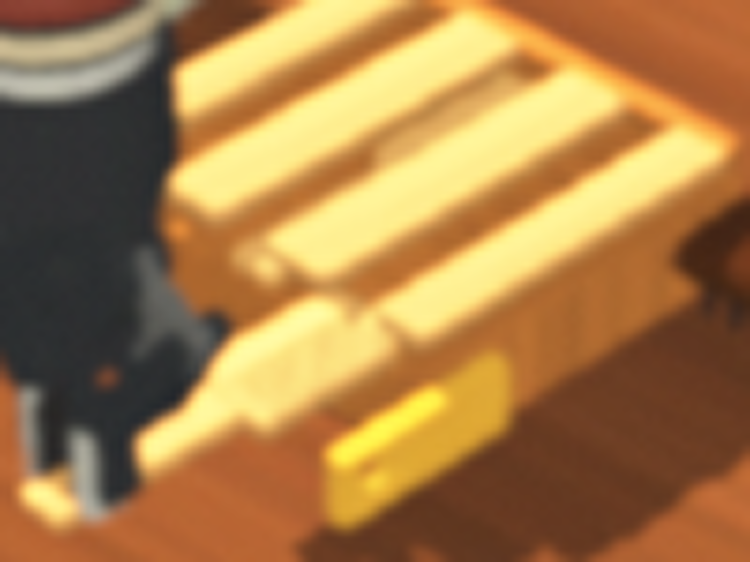

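servo_tool(delta_pos=[[0.015, 0, 0], [0.015, 0, 0], [0.015, 0, 0], [0, 0, 0]], dr=[[0, 0, 0], [0, 0, 0], [0, 0, 0], [0, 0, 0]], grip=[0, 0, 0, 0])

```text
t: 19.73
tool_pos: [0.4875, 0.0664, 0.0546]
tool_rot: [-1.568, 0.059, -0.055]
contact_force: [0.6, -0.0, -1.2]
opening: 0.0168
```

```bash
python3 - <<'E'
from h import *
plan(V([-.100,-.053,.055]),-4.2)
overlay('side','d6',[],(280,190,380,265),7.5)
E
```

```text
t 19.73 at [0.4875 0.0664 0.0546] yaw -4.2 F [ 0.6 -0.  -1.2] op 0.0168 q6 -1.52
delta [ 0.0551 -0.0005 -0.0011] dr [-0.1  0.  -0.1]
```

View pics/d6.png

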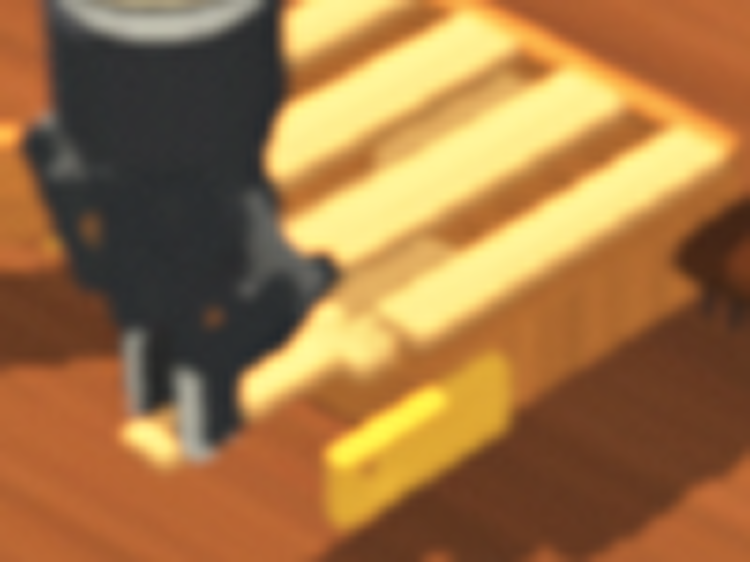

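servo_tool(delta_pos=[[0.015, -0.001, 0], [0.015, 0, 0], [0.014, 0, 0], [0.008, 0, 0], [0, 0, 0]], dr=[[0, 0, 0], [0, 0, 0], [0, 0, 0], [0, 0, 0], [0, 0, 0]], grip=[0, 0, 0, 0, 0])

```text
t: 20.4
tool_pos: [0.5417, 0.0625, 0.055]
tool_rot: [-1.568, 0.059, -0.054]
contact_force: [-0.6, -0.4, -1.2]
opening: 0.0168
```

servo_tool(delta_pos=[[0, 0, 0], [0, 0, 0], [-0.02, 0, 0], [-0.028, 0.003, 0], [0, 0.003, 0]], dr=[[0, 0, 0], [0, 0, 0], [0, 0, 0], [0, 0, 0], [0, 0, 0]], grip=[0.4, 0.4, 0.4, 0.4, 0])

```text
t: 21.02
tool_pos: [0.4923, 0.0662, 0.0494]
tool_rot: [-1.568, 0.058, -0.055]
contact_force: [0.1, 0.4, 0.3]
opening: 0.0172
```

servo_tool(delta_pos=[[0, 0.002, 0], [0, 0, 0], [0, 0, 0]], dr=[[0, 0, 0], [0, 0, 0], [0, 0, 0]], grip=[0, 0, 0])

```text
t: 21.4
tool_pos: [0.4944, 0.066, 0.048]
tool_rot: [-1.568, 0.057, -0.057]
contact_force: [0.9, -0.9, -0.2]
opening: -0.0001
```

```bash
python3 - <<'E'
from h import *
plan(V([-.090,-.054,.046]),-4.2)
overlay('side','d7',[],(280,190,380,265),7.5)
E
```

```text
t 21.4 at [0.4944 0.066  0.048 ] yaw -4.1 F [ 0.9 -0.9 -0.2] op -0.0001 q6 -1.52
delta [ 0.0582  0.002  -0.0023] dr [-0.1  0.1  0. ]
```

View pics/d7.png

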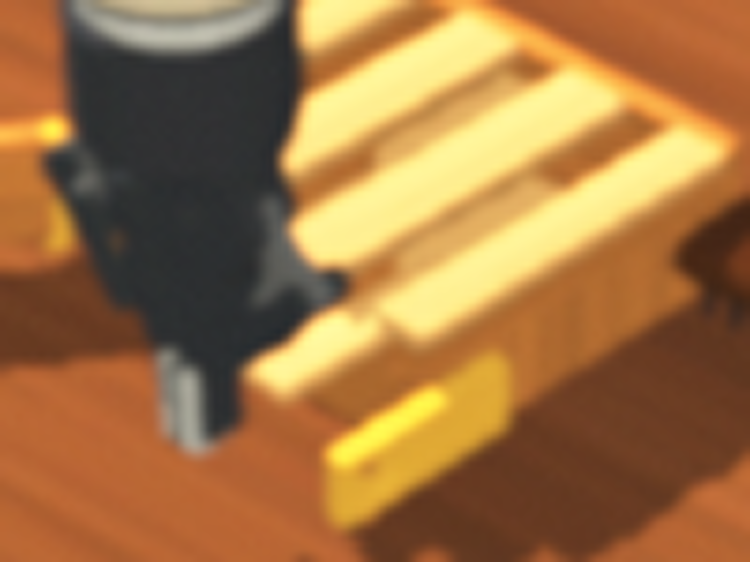

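servo_tool(delta_pos=[[0.015, 0.001, -0.001], [0.015, 0.001, -0.001], [0.014, 0, 0], [0.006, 0, 0], [0, 0, 0]], dr=[[0, 0, 0], [0, 0, 0], [0, 0, 0], [0, 0, 0], [0, 0, 0]], grip=[0, 0, 0, 0, 0])

```text
t: 22.08
tool_pos: [0.5494, 0.0596, 0.0461]
tool_rot: [-1.568, 0.056, -0.058]
contact_force: [0.2, 0.3, 0.1]
opening: 0.0001
```

servo_tool(delta_pos=[[0.004, 0, 0], [0.003, 0, 0]], dr=[[0, 0, 0], [0, 0, 0]], grip=[0, 0])

```text
t: 22.32
tool_pos: [0.5528, 0.0595, 0.0452]
tool_rot: [-1.568, 0.064, -0.05]
contact_force: [-13.2, -0.2, 10.1]
opening: -0.0001
```

```bash
python3 - <<'E'
from h import *
plan(V([-.090,-.054,.046]),-4.2)
overlay('side','d8',[],(280,190,380,265),7.5)
E
```

```text
t 22.32 at [0.5528 0.0595 0.0452] yaw -4.1 F [-13.2  -0.2  10.1] op -0.0001 q6 -1.53
delta [-0.0005 -0.0008  0.    ] dr [-0.1  0.1 -0.5]
```

View pics/d8.png

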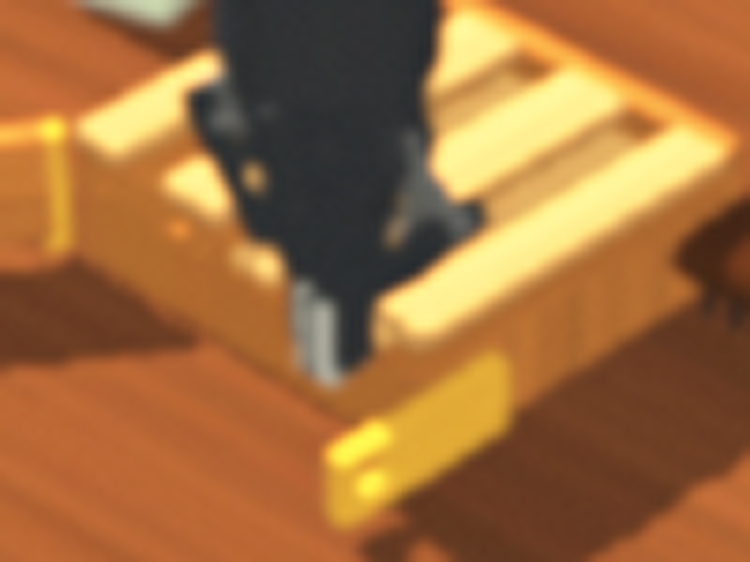

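servo_tool(delta_pos=[[-0.03, -0.01, 0], [-0.04, -0.04, 0.02], [-0.02, -0.05, 0.04], [0, 0, 0.06], [0, 0, 0.06]], dr=[[0, 0, 0], [0, 0, 0], [0, 0, 0], [0, 0, 0], [0, 0, 0]], grip=[0, 0, 0, 0, 0])

```text
t: 23.0
tool_pos: [0.4761, 0.2451, 0.1479]
tool_rot: [-1.565, 0.067, -0.058]
contact_force: [0.4, -0.1, -0.9]
opening: -0.0004
```

```bash
python3 - <<'E'
from h import *
shot('top','e1',(180,120,420,300),3.3)
shot('side','e2',(210,160,450,340),3.3)
for q in (2.0,2.2):plan(V([-.088-.13*np.sin(q)-.05*np.cos(q),.095-.13*np.cos(q)+.05*np.sin(q),.14]),-4.2)
E
```

```text
t 23.1 at [0.4763 0.2483 0.1483] yaw -4.2 F [-0.  -0.8  0.2] op 0.0003 q6 -1.16
delta [-0.0057  0.0087  0.0659] dr [-0.4  0.  -0.3]
t 23.1 at [0.4763 0.2483 0.1483] yaw -4.2 F [-0.  -0.8  0.2] op 0.0003 q6 -1.16
delta [0.0161 0.0087 0.0833] dr [-0.4  0.  -0.3]
```

View pics/e1.png

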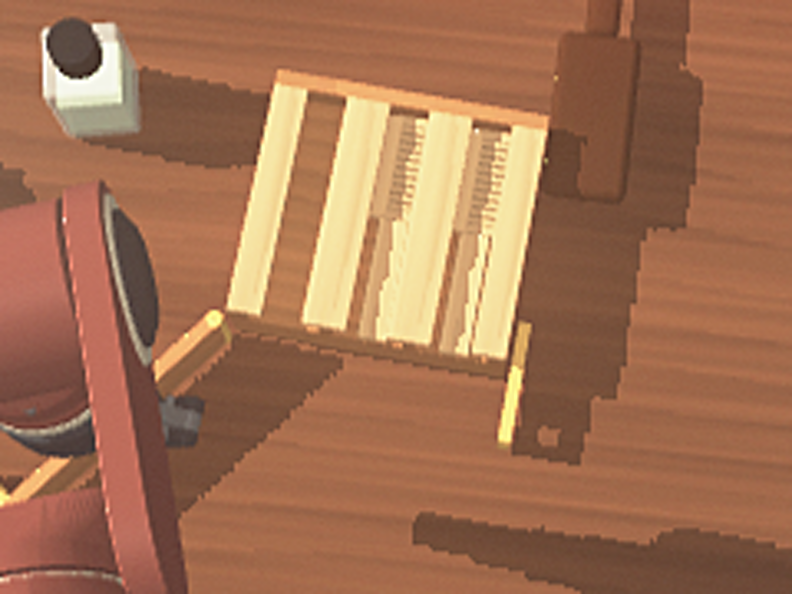

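View pics/e2.png

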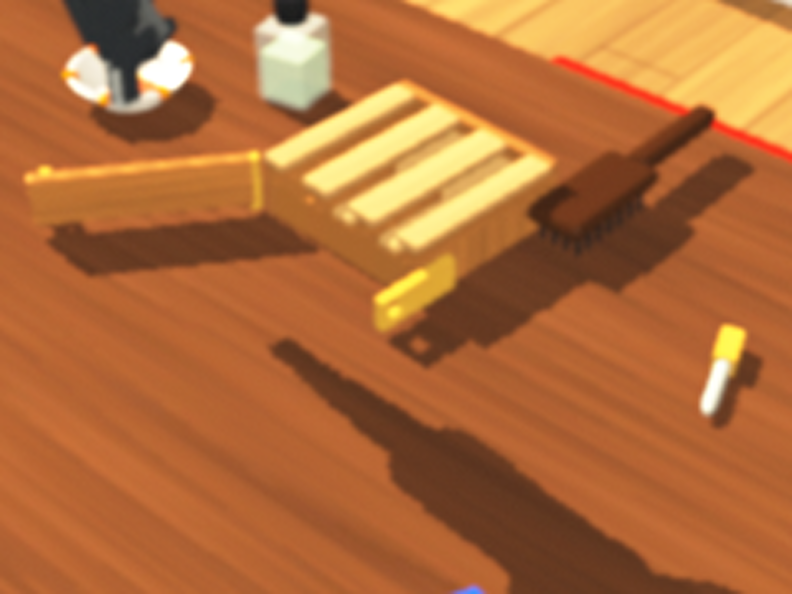

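```bash
python3 - <<'E'
from h import *
T=cam('top');b=back(T,np.array([[216,318],[97,420]])/3.3+[180,120],.056)-[*VX[:2],0]
d=b[1]-b[0];print('q',-np.pi/2-(np.arctan2(d[1],d[0])-VX[2])+ (0), )
q=2.2
for r,off in ((.13,.06),):plan(V([-.088-r*np.sin(q)-off*np.cos(q),.095-r*np.cos(q)+off*np.sin(q),.04]),-4.2)
E
```

```text
q -4.056285125072526
t 23.1 at [0.4763 0.2483 0.1483] yaw -4.2 F [-0.  -0.8  0.2] op 0.0003 q6 -1.16
delta [0.0225 0.1087 0.0907] dr [-0.4  0.  -0.3]
```

servo_tool(delta_pos=[[0.012, 0, 0.045], [0.008, 0, 0.04], [0, 0.03, 0], [0, 0.04, 0], [0, 0.03, 0]], dr=[[0, 0, 0], [0, 0, 0], [0, 0, 0], [0, 0, 0], [0, 0, 0]], grip=[0, 0, 0, 0, 0])

```text
t: 23.72
tool_pos: [0.5049, 0.3355, 0.0496]
tool_rot: [-1.561, 0.054, -0.058]
contact_force: [-0.1, 0.2, 0.4]
opening: -0.0002
```

```bash
python3 - <<'E'
from h import *
shot('side','e3',(200,120,440,300),3.3)
for q in (2.1,1.8,1.5,1.2,.9,.6,.3,.1):
  r,off=.12,.022
  plan(V([-.088-r*np.sin(q)-off*np.cos(q),.095-r*np.cos(q)+off*np.sin(q),.04]),-4.2)
E
```

```text
t 23.77 at [0.5023 0.3341 0.0452] yaw -4.1 F [-2.  -1.5 -1.9] op -0.0002 q6 -1.04
delta [-0.0206  0.005  -0.0415] dr [-0.3  0.1 -0.2]
t 23.77 at [0.5023 0.3341 0.0452] yaw -4.1 F [-2.  -1.5 -1.9] op -0.0002 q6 -1.04
delta [-0.04    0.0049 -0.0724] dr [-0.3  0.1 -0.2]
t 23.77 at [0.5023 0.3341 0.0452] yaw -4.1 F [-2.  -1.5 -1.9] op -0.0002 q6 -1.04
delta [-0.0495  0.0048 -0.1076] dr [-0.3  0.1 -0.2]
t 23.77 at [0.5023 0.3341 0.0452] yaw -4.1 F [-2.  -1.5 -1.9] op -0.0002 q6 -1.04
delta [-0.0481  0.0046 -0.144 ] dr [-0.3  0.1 -0.2]
t 23.77 at [0.5023 0.3341 0.0452] yaw -4.1 F [-2.  -1.5 -1.9] op -0.0002 q6 -1.04
delta [-0.0361  0.0043 -0.1784] dr [-0.3  0.1 -0.2]
t 23.77 at [0.5023 0.3341 0.0452] yaw -4.1 F [-2.  -1.5 -1.9] op -0.0002 q6 -1.04
delta [-0.0144  0.0041 -0.2077] dr [-0.3  0.1 -0.2]
t 23.77 at [0.5023 0.3341 0.0452] yaw -4.1 F [-2.  -1.5 -1.9] op -0.0002 q6 -1.04
delta [ 0.015   0.0039 -0.2293] dr [-0.3  0.1 -0.2]
t 23.77 at [0.5023 0.3341 0.0452] yaw -4.1 F [-2.  -1.5 -1.9] op -0.0002 q6 -1.04
delta [ 0.0376  0.0037 -0.2384] dr [-0.3  0.1 -0.2]
```

View pics/e3.png

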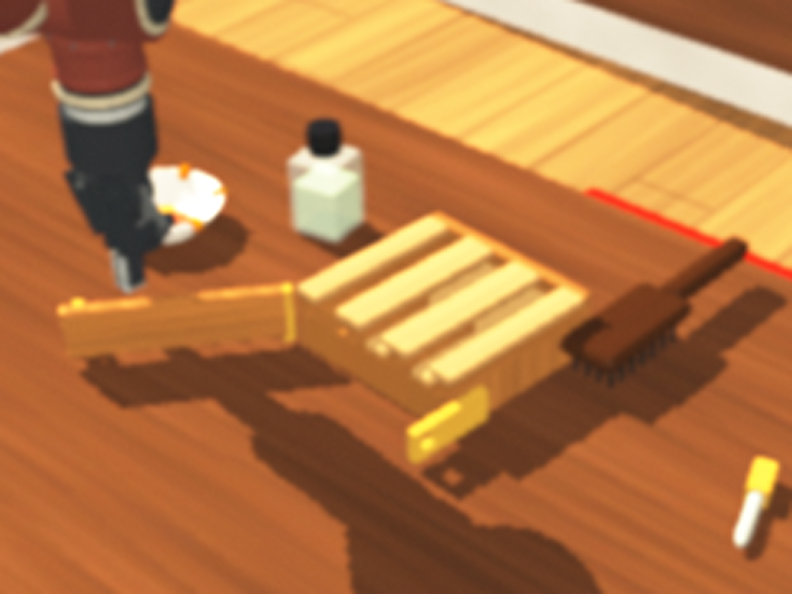

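servo_tool(delta_pos=[[-0.011, 0, -0.022], [-0.012, 0, -0.02], [-0.014, 0.002, -0.025], [-0.01, 0.001, -0.028], [-0.004, 0, -0.028]], dr=[[0, 0, 0], [0, 0, 0], [0, 0, 0], [0, 0, 0], [0, 0, 0]], grip=[0, 0, 0, 0, 0])

```text
t: 24.4
tool_pos: [0.4417, 0.2113, 0.043]
tool_rot: [-1.565, 0.057, -0.053]
contact_force: [-0.4, 0.4, 0.3]
opening: -0.0
```

```bash
python3 - <<'E'
from h import *
shot('side','e4',(200,120,440,300),3.3)
for q in (1.5,1.2,.9,.6,.3,.1,0):
  r,off=.12,.022
  plan(V([-.088-r*np.sin(q)-off*np.cos(q),.095-r*np.cos(q)+off*np.sin(q),.04]),-4.2)
E
```

```text
t 24.45 at [0.4409 0.2089 0.0425] yaw -4.1 F [ 0.8 -0.3 -1.3] op -0.0 q6 -1.21
delta [0.0028 0.0026 0.0217] dr [-0.2  0.1 -0.2]
t 24.45 at [0.4409 0.2089 0.0425] yaw -4.1 F [ 0.8 -0.3 -1.3] op -0.0 q6 -1.21
delta [ 0.0042  0.0025 -0.0147] dr [-0.2  0.1 -0.2]
t 24.45 at [0.4409 0.2089 0.0425] yaw -4.1 F [ 0.8 -0.3 -1.3] op -0.0 q6 -1.21
delta [ 0.0163  0.0023 -0.0491] dr [-0.2  0.1 -0.2]
t 24.45 at [0.4409 0.2089 0.0425] yaw -4.1 F [ 0.8 -0.3 -1.3] op -0.0 q6 -1.21
delta [ 0.038   0.0022 -0.0784] dr [-0.2  0.1 -0.2]
t 24.45 at [0.4409 0.2089 0.0425] yaw -4.1 F [ 0.8 -0.3 -1.3] op -0.0 q6 -1.21
delta [ 0.0673  0.002  -0.1   ] dr [-0.2  0.1 -0.2]
t 24.45 at [0.4409 0.2089 0.0425] yaw -4.1 F [ 0.8 -0.3 -1.3] op -0.0 q6 -1.21
delta [ 0.0899  0.0019 -0.1091] dr [-0.2  0.1 -0.2]
t 24.45 at [0.4409 0.2089 0.0425] yaw -4.1 F [ 0.8 -0.3 -1.3] op -0.0 q6 -1.21
delta [ 0.1018  0.0018 -0.112 ] dr [-0.2  0.1 -0.2]
```

View pics/e4.png

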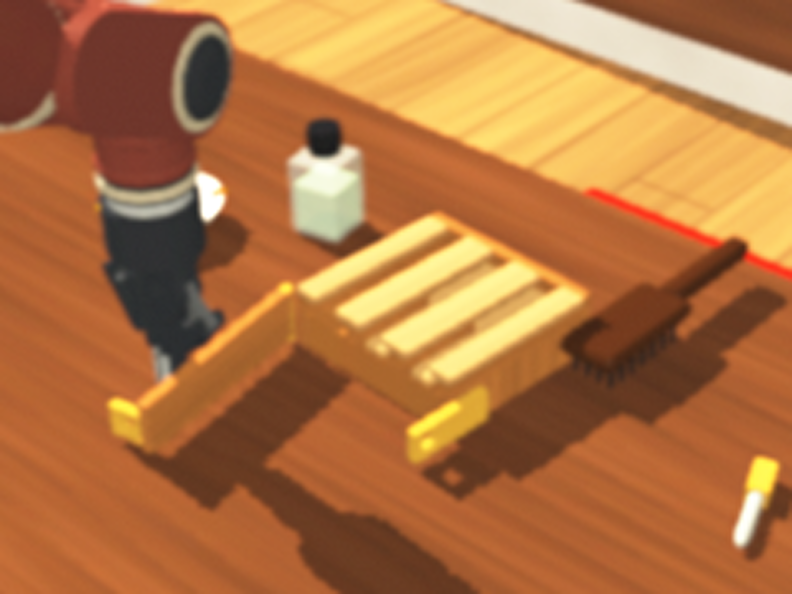

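servo_tool(delta_pos=[[0.003, 0, -0.014], [0.007, 0, -0.022], [0.011, 0.001, -0.018], [0.014, 0, -0.014], [0.014, 0, -0.01]], dr=[[0, 0, 0], [0, 0, 0], [0, 0, 0], [0, 0, 0], [0, 0, 0]], grip=[0, 0, 0, 0, 0])

```text
t: 25.08
tool_pos: [0.4873, 0.1242, 0.0434]
tool_rot: [-1.566, 0.056, -0.055]
contact_force: [-0.8, 0.6, -0.3]
opening: -0.0002
```

```bash
python3 - <<'E'
from h import *
shot('side','e5',(200,120,440,300),3.3)
for q in (.6,.3,.1,0):
  r,off=.12,.022
  plan(V([-.088-r*np.sin(q)-off*np.cos(q),.095-r*np.cos(q)+off*np.sin(q),.04]),-4.2)
E
```

```text
t 25.12 at [0.4892 0.1233 0.0439] yaw -4.1 F [ 0.7 -1.   1.5] op -0.0002 q6 -1.4
delta [-0.0163  0.0039  0.0035] dr [-0.2  0.1  0.1]
t 25.12 at [0.4892 0.1233 0.0439] yaw -4.1 F [ 0.7 -1.   1.5] op -0.0002 q6 -1.4
delta [ 0.0131  0.0039 -0.0181] dr [-0.2  0.1  0.1]
t 25.12 at [0.4892 0.1233 0.0439] yaw -4.1 F [ 0.7 -1.   1.5] op -0.0002 q6 -1.4
delta [ 0.0357  0.0039 -0.0272] dr [-0.2  0.1  0.1]
t 25.12 at [0.4892 0.1233 0.0439] yaw -4.1 F [ 0.7 -1.   1.5] op -0.0002 q6 -1.4
delta [ 0.0475  0.0039 -0.03  ] dr [-0.2  0.1  0.1]
```

View pics/e5.png

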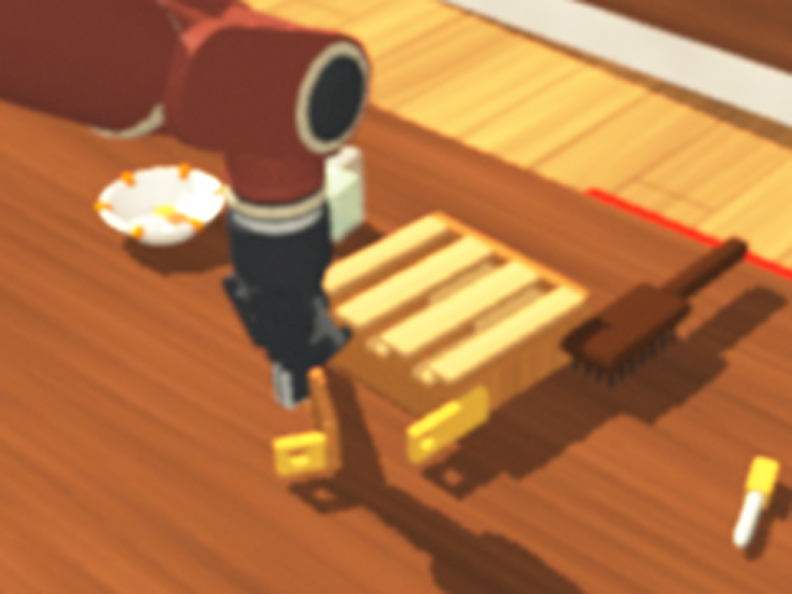

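servo_tool(delta_pos=[[0.01, 0.001, -0.01], [0.012, 0, -0.007], [0.012, 0, -0.004], [0.008, 0, -0.002], [0.003, 0, 0]], dr=[[0, 0, 0], [0, 0, 0], [0, 0, 0], [0, 0, 0], [0, 0, 0]], grip=[0, 0, 0, 0, 0])

```text
t: 25.75
tool_pos: [0.5359, 0.0958, 0.0426]
tool_rot: [-1.566, 0.055, -0.057]
contact_force: [-0.4, -0.2, -0.5]
opening: -0.0001
```

```bash
python3 - <<'E'
from h import *
shot('side','e6',(240,150,440,300),4)
for q in (.1,0):
  r,off=.12,.016
  plan(V([-.088-r*np.sin(q)-off*np.cos(q),.095-r*np.cos(q)+off*np.sin(q),.04]),-4.2)
E
```

```text
t 25.8 at [0.536  0.0959 0.0427] yaw -4.1 F [-0.7 -0.9  1.2] op -0.0002 q6 -1.46
delta [-0.0071  0.0027 -0.0039] dr [-0.3  0.1  0.1]
t 25.8 at [0.536  0.0959 0.0427] yaw -4.1 F [-0.7 -0.9  1.2] op -0.0002 q6 -1.46
delta [ 0.0048  0.0027 -0.0061] dr [-0.3  0.1  0.1]
```

View pics/e6.png

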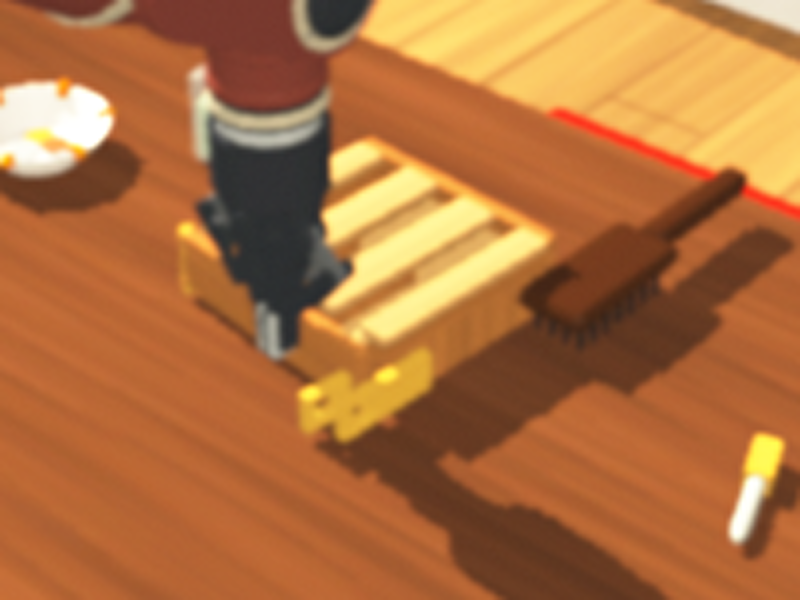

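Almost shut; push the last few mm to contact.

servo_tool(delta_pos=[[0.004, 0.001, -0.006], [0.004, 0, -0.006], [0.003, 0, 0], [0.002, 0, 0]], dr=[[0, 0, 0], [0, 0, 0], [0, 0, 0], [0, 0, 0]], grip=[0, 0, 0, 0])

```text
t: 26.3
tool_pos: [0.542, 0.0832, 0.0399]
tool_rot: [-1.565, 0.068, -0.042]
contact_force: [-5.6, 2.0, 4.4]
opening: -0.0003
```

```bash
python3 - <<'E'
from h import *
shot('side','e7',(260,170,400,275),5.5)
for q in (0,):
  r,off=.12,.016
  plan(V([-.088-r*np.sin(q)-off*np.cos(q),.095-r*np.cos(q)+off*np.sin(q),.04]),-4.2)
E
```

```text
t 26.35 at [0.542  0.0832 0.0399] yaw -4.0 F [-8.5  1.6  4.8] op 0.0001 q6 -1.49
delta [-0.002  -0.      0.0062] dr [-0.3  0.2 -1. ]
```

View pics/e7.png

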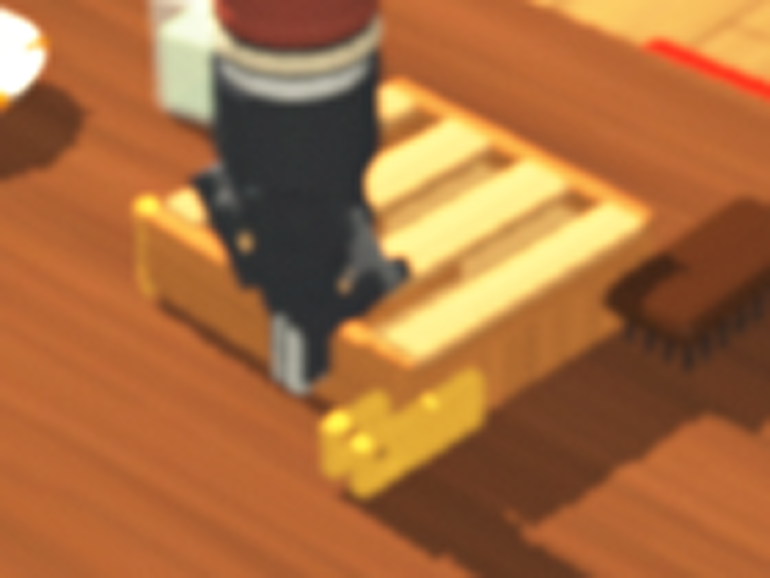

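servo_tool(delta_pos=[[-0.015, 0, 0], [-0.025, -0.02, 0], [0, -0.06, -0.02], [0, -0.05, -0.055], [0, 0, -0.055]], dr=[[0, 0, 0], [0, 0, 0], [0, 0, 0], [0, 0, 0], [0, -5, 0]], grip=[0, 0, 0, 0, 0.5])

```text
t: 26.98
tool_pos: [0.4917, -0.0387, 0.1661]
tool_rot: [-1.567, -0.007, 0.034]
contact_force: [1.1, -0.4, -0.4]
opening: 0.0172
```

```bash
python3 - <<'E'
from h import *
shot('side','f1',(260,170,480,335),3.5)
C=cam('side')
for m in ctrl.masks_of('side','pin'):
    ys,xs=np.nonzero(m['pixels']);P=back(C,np.c_[xs,ys],.008)[:,:2];mu=P.mean(0);w,Vv=np.linalg.eigh(np.cov((P-mu).T));print(m['score'],m['extent'],mu.round(4),np.degrees(np.arctan2(Vv[1,1],Vv[0,1])).round(1))
plan([.62,-.19,.15],22)
E
```

```text
0.66 [422.2, 258.1, 433.1, 286.4] [ 0.6506 -0.1987] -159.0
0.41 [461.9, 239.3, 468.2, 260.8] [ 0.7916 -0.2158] -146.1
t 27.07 at [ 0.4898 -0.0412  0.163 ] yaw 1.0 F [ 0.3  0.4 -0.1] op 0.032 q6 -1.82
delta [ 0.1278  0.0095 -0.151 ] dr [ -0.4 -21.   -1.2]
```

View pics/f1.png

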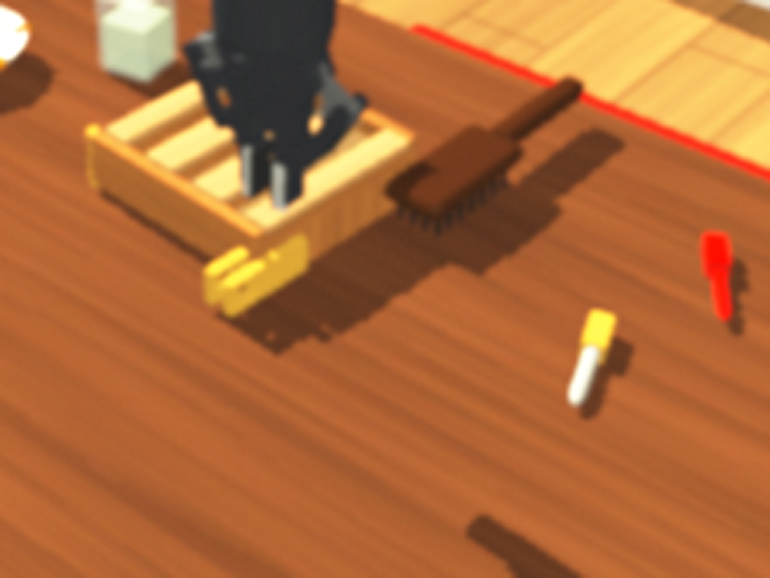

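servo_tool(delta_pos=[[0.045, 0, -0.05], [0.045, 0, -0.045], [0.02, 0.005, -0.025], [0, 0.005, 0], [0, 0, 0]], dr=[[0, 0, 0], [0, 0, 0], [0, -8, -1], [0, -9, 0], [0, -4, 0]], grip=[0.5, 0.5, 0.5, 0.5, 0.5])

```text
t: 27.7
tool_pos: [0.5959, -0.154, 0.1453]
tool_rot: [-1.539, -0.302, 0.312]
contact_force: [-0.3, 0.6, -0.1]
opening: 0.0426
```

```bash
python3 - <<'E'
from h import *
plan([.665,-.19,.15],22)
C=cam('wrist');im=shot('wrist','f2')
for m in ctrl.masks_of('wrist','pin'):
    ys,xs=np.nonzero(m['pixels']);P=back(C,np.c_[xs,ys],.008)[:,:2];mu=P.mean(0);w,Vv=np.linalg.eigh(np.cov((P-mu).T));print(m['score'],m['extent'],mu.round(4),np.degrees(np.arctan2(Vv[1,1],Vv[0,1])).round(1))
np.save('C.npy',np.array(C,dtype=object),allow_pickle=True)
E
```

```text
t 27.7 at [ 0.5959 -0.154   0.1453] yaw 22.5 F [-0.3  0.6 -0.1] op 0.0426 q6 -2.34
delta [ 0.0501 -0.0056 -0.0596] dr [-0.6  0.5 -0.3]
0.89 [240.3, 208.2, 259.1, 303.9] [ 0.6409 -0.2011] -160.6
0.57 [163.8, 337.6, 205.6, 418.6] [ 0.7807 -0.218 ] -142.5
```

View pics/f2.png

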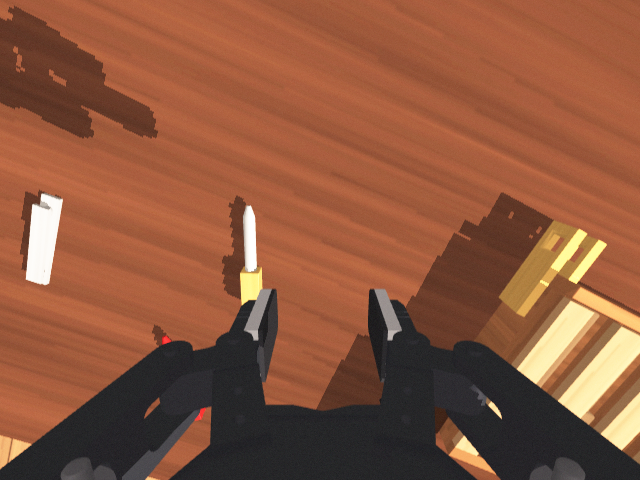

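```bash
python3 - <<'E'
from h import *
C=tuple(np.load('C.npy',allow_pickle=True))
tip=back(C,[249,206],.008)[0]; n=back(C,[250.5,267],.008)[0]; s=back(C,[251.5,268],.016)[0]
print(tip,n,s)
d=tip-n;print(np.degrees(np.arctan2(d[1],d[0])),np.linalg.norm(d))
a=np.radians(-160);o=tip[:2]-.0725*np.array([np.cos(a),np.sin(a)]);print('origin',o)
# lug pixels: fixed lug tip top corners
for uv in [(500,296),(522,317),(552,221),(575,231)]: print(uv,(pose2(0,0,-VX[2])(back(C,uv,.036)-[VX[0],VX[1],0])).round(4))
T=pose2(*VX)
print(proj(C,T([[-.129,-.101,.036],[-.129,-.093,.036],[-.081,-.101,.036],[-.129,-.082,.036],[-.129,-.074,.036],[-.081,-.089,.057]])).round(1))
cv2.imwrite('pics/f3.png',cv2.resize(cv2.imread('pics/f2.png')[190:350,470:640],None,fx=4,fy=3.7,interpolation=cv2.INTER_CUBIC))
cv2.imwrite('pics/f4.png',cv2.resize(cv2.imread('pics/f2.png')[190:310,200:320],None,fx=5,fy=5,interpolation=cv2.INTER_CUBIC))
E
```

```text
[ 0.59667947 -0.21664525  0.008     ] [ 0.64613834 -0.19846735  0.008     ] [ 0.64310184 -0.19700009  0.016     ]
-159.81981761484982 0.05269359520559312
origin [ 0.66480719 -0.19184879]
(500, 296) [[-0.0549 -0.1179  0.036 ]]
(522, 317) [[-0.0475 -0.0908  0.036 ]]
(552, 221) [[-0.1224 -0.1192  0.036 ]]
(575, 231) [[-0.124  -0.0989  0.036 ]]
[[577.1 223.9]
 [585.5 228.6]
 [537.4 277.5]
 [597.  234.9]
 [605.3 239.4]
 [568.9 295.8]]
```

View pics/f3.png

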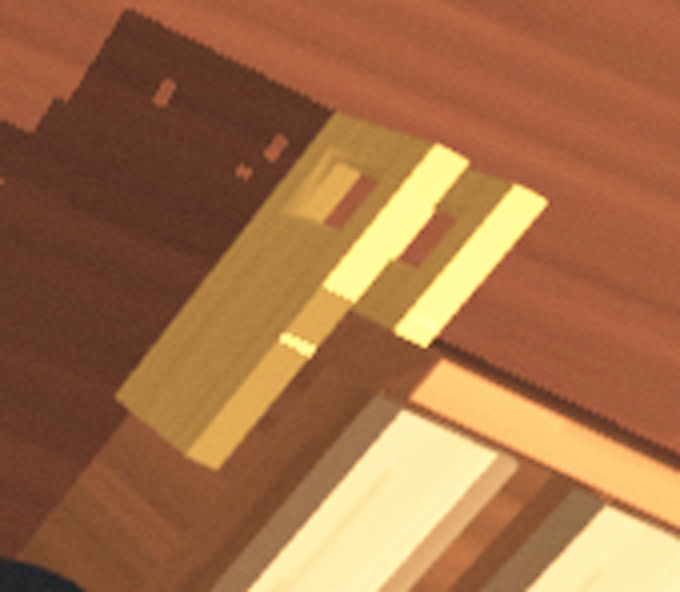

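View pics/f4.png

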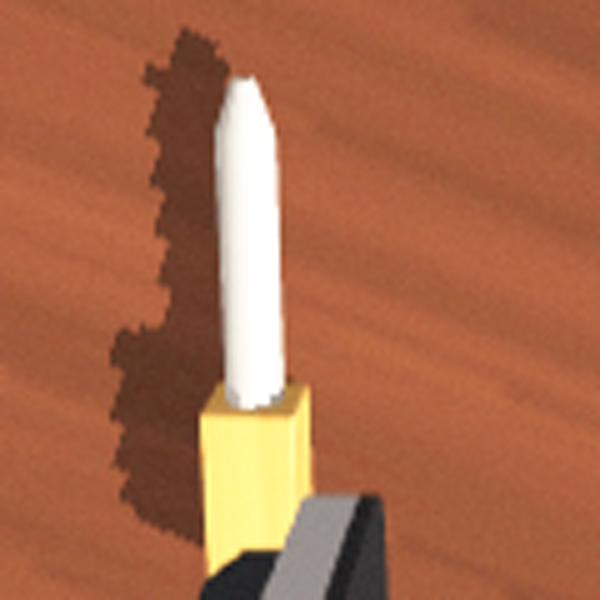

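```bash
python3 - <<'E'
from h import *
T=cam('top')
im=cv2.imread('pics/top0.png');cv2.imwrite('pics/f5.png',cv2.resize(im[180:240,420:470],None,fx=10,fy=10,interpolation=cv2.INTER_CUBIC))
print(proj(T,[[.5967,-.2166,.008],[.6648,-.1918,.016]]))
print(proj(cam('side'),[[.5967,-.2166,.008],[.6648,-.1918,.016]]))
im=cv2.imread('pics/side0.png');cv2.imwrite('pics/f6.png',cv2.resize(im[250:295,410:450],None,fx=12,fy=12,interpolation=cv2.INTER_CUBIC))
E
```

```text
[[446.04236533 227.96137392]
 [437.18202581 195.43666637]]
[[422.50511546 284.54562121]
 [429.75834729 263.28511728]]
```

View pics/f5.png

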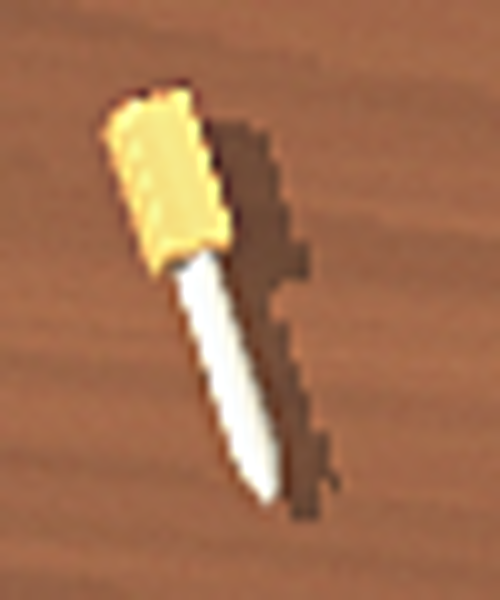

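View pics/f6.png

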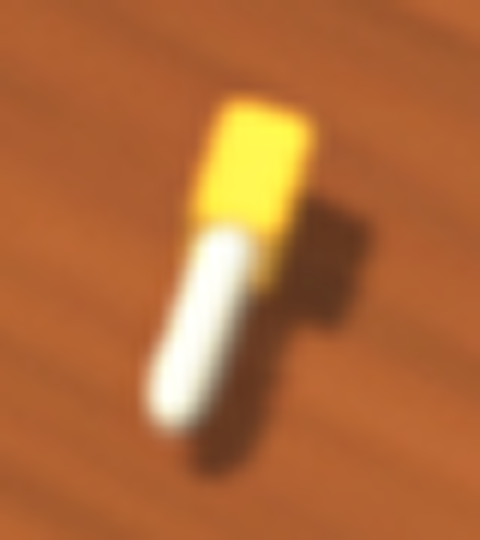

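servo_tool(delta_pos=[[0.025, 0.01, -0.03], [0.022, 0.03, -0.028], [0.001, 0.03, -0.003], [0, 0.02, 0], [0, 0, 0]], dr=[[0, 1, 0], [0, 1, 0], [0, 0, 0], [0, 0, 0], [0, 0, 0]], grip=[0.5, 0.5, 0.5, 0.5, 0.5])

```text
t: 28.42
tool_pos: [0.6634, -0.189, 0.0523]
tool_rot: [-1.544, -0.269, 0.277]
contact_force: [-0.6, -0.3, -0.1]
opening: 0.0429
```

```bash
python3 - <<'E'
from h import *
plan([.664,-.192,.016],20.2)
shot('wrist','g1')
E
```

```text
t 28.43 at [ 0.6634 -0.189   0.0523] yaw 20.0 F [-0.6 -0.3 -0.1] op 0.0429 q6 -2.31
delta [-0.0003  0.0363 -0.0034] dr [-0.6 -0.2 -0.2]
```

View pics/g1.png

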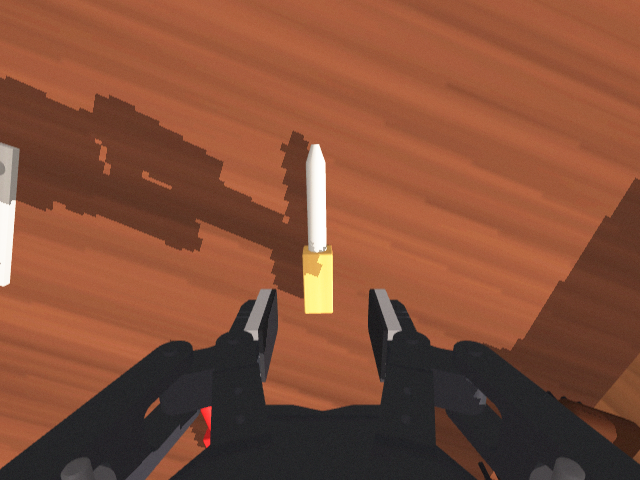

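```bash
python3 - <<'E'
from h import *
o,q,M=st();C=cam('wrist')
print(proj(C,[[q[0],q[1],.016],[q[0],q[1],.008]]), proj(C,[[.664,-.192,.016]]))
h=back(C,[[318,313],[318,247],[316,145]],.016);h[2]=back(C,[316,145],.008)[0];print(h)
E
```

```text
[[322.8872628  282.99823956]
 [322.73184443 277.139635  ]] [[318.24874399 281.25056708]]
[[ 0.68220723 -0.18560493  0.016     ]
 [ 0.64565158 -0.1987324   0.016     ]
 [ 0.59769173 -0.21704855  0.008     ]]
```

servo_tool(delta_pos=[[0, 0.015, -0.003], [0, 0.012, 0], [0, 0.004, 0], [0, 0, 0]], dr=[[-0.5, 0, -0.2], [0, 0, 0], [0, 0, 0], [0, 0, 0]], grip=[0.5, 0.5, 0.5, 0.5])

```text
t: 28.98
tool_pos: [0.6666, -0.1924, 0.0242]
tool_rot: [-1.556, -0.278, 0.269]
contact_force: [0.0, -0.0, -0.3]
opening: 0.0426
```

```bash
python3 - <<'E'
from h import *
plan([.664,-.192,.016],20.2)
E
```

```text
t 28.98 at [ 0.6666 -0.1924  0.0242] yaw 20.0 F [ 0.  -0.  -0.3] op 0.0426 q6 -2.31
delta [-0.0024  0.0082  0.0013] dr [ 0.2 -0.2  0.3]
```

servo_tool(delta_pos=[[-0.002, 0.006, 0.001], [0, 0.003, 0], [0, 0, 0], [0, 0, 0], [0, 0, 0]], dr=[[0, 0, 0.3], [0, 0, 0], [0, 0, 0], [0, 0, 0], [0, 0, 0]], grip=[0.5, 0.5, 0, 0, 0], grip_force=80)

```text
t: 29.6
tool_pos: [0.6652, -0.1925, 0.016]
tool_rot: [-1.558, -0.275, 0.272]
contact_force: [0.4, -0.1, -1.6]
opening: 0.0138
```

```bash
python3 - <<'E'
from h import *
plan([.664,-.192,.016],20.2)
shot('wrist','g2')
E
```

```text
t 29.6 at [ 0.6652 -0.1925  0.016 ] yaw 20.0 F [ 0.4 -0.1 -1.6] op 0.0138 q6 -2.31
delta [-0.0009  0.      0.0009] dr [ 0.3 -0.2  0.1]
```

View pics/g2.png

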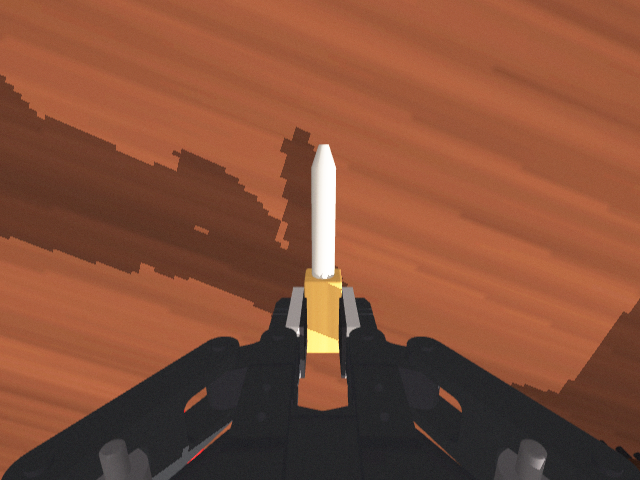

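servo_tool(delta_pos=[[0, -0.03, 0], [0, -0.05, 0], [0, -0.03, 0], [0, 0, 0], [0, 0, 0]], dr=[[0, 0, 0], [0, 0, 0], [0, 10, 0], [0, 10.5, 0], [0, 10.5, 0]], grip=[0, 0, 0, 0, 0])

```text
t: 30.28
tool_pos: [0.6639, -0.1916, 0.128]
tool_rot: [-1.568, 0.162, -0.164]
contact_force: [-0.3, 0.4, -2.1]
opening: 0.0145
```

servo_tool(delta_pos=[[0, 0, 0], [0, 0, 0], [0, 0, 0], [0, 0, 0], [0, 0, 0]], dr=[[0, 10.5, 0], [0, 10.5, 0], [0, 10.5, 0], [0, 10.5, 0], [0, 10.5, 0]], grip=[0, 0, 0, 0, 0])

```text
t: 30.9
tool_pos: [0.6634, -0.1915, 0.1275]
tool_rot: [-1.384, 0.889, -0.892]
contact_force: [-0.3, -0.2, -1.5]
opening: 0.0137
```

```bash
sed -i 's/^VX=.*/VX=(0.6482,0.1062,-0.0735)/' h.py; python3 - <<'E'
from h import *
plan(V([-.113,-.2035,.09]),-94.2)
E
```

```text
t 30.9 at [ 0.6634 -0.1915  0.1275] yaw -65.6 F [-0.3 -0.2 -1.5] op 0.0137 q6 -0.81
delta [-0.153   0.0372 -0.0875] dr [ 0.  28.6  0.2]
```

servo_tool(delta_pos=[[-0.05, 0, -0.028], [-0.05, 0, -0.028], [-0.035, 0, -0.02], [0, 0, 0], [0, 0, 0]], dr=[[0, 0, 0], [0, 0, 0], [0, 8, 0], [0, 10, 0], [0, 6, 0]], grip=[0, 0, 0, 0, 0])

```text
t: 31.52
tool_pos: [0.5333, -0.0968, 0.124]
tool_rot: [-1.209, 1.217, -1.215]
contact_force: [0.1, -0.2, 0.1]
opening: 0.0139
```

```bash
python3 - <<'E'
from h import *
plan(V([-.113,-.2035,.09]),-94.2)
shot('wrist','g3')
E
```

```text
t 31.52 at [ 0.5333 -0.0968  0.124 ] yaw -90.5 F [ 0.1 -0.2  0.1] op 0.0139 q6 -0.31
delta [-0.0083  0.034  -0.0127] dr [0.2 3.7 0.1]
```

View pics/g3.png

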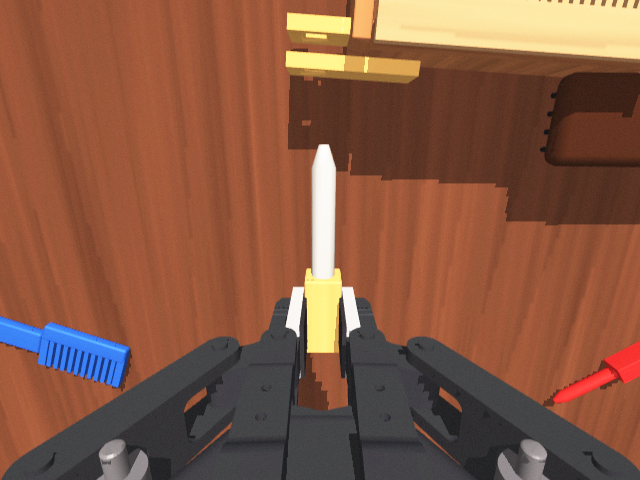

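servo_tool(delta_pos=[[-0.004, 0.02, -0.006], [-0.002, 0.03, -0.006], [0, 0.03, 0], [0, 0, 0]], dr=[[0, 3.5, 0], [0, 0, 0], [0, 0, 0], [0, 0, 0]], grip=[0, 0, 0, 0])

```text
t: 32.08
tool_pos: [0.5216, -0.0905, 0.043]
tool_rot: [-1.179, 1.258, -1.26]
contact_force: [0.8, 0.6, -0.9]
opening: 0.0136
```

```bash
python3 - <<'E'
from h import *
plan(V([-.113,-.2035,.030]),-94.2)
C=cam('wrist');o,q,M=st()
shot('wrist','g4')
T=pose2(*VX)
print(proj(C,T([[-.129,-.101,.036],[-.129,-.093,.036],[-.081,-.101,.036],[-.129,-.082,.036],[-.129,-.074,.036],[-.081,-.089,.057]])).round(1))
print('pin tip pred',proj(C,[q+M@np.array([-.0725-.001,.008,0])]))
E
```

```text
t 32.08 at [ 0.5216 -0.0905  0.043 ] yaw -93.9 F [ 0.8  0.6 -0.9] op 0.0136 q6 -0.24
delta [-0.002   0.013  -0.0011] dr [0.1 0.3 0.1]
[[275.6  52.7]
 [274.7  27.4]
 [408.2  53.6]
 [273.6  -9.1]
 [272.7 -37. ]
 [429.   -9.6]]
pin tip pred [[321.31022381 142.31464619]]
```

View pics/g4.png

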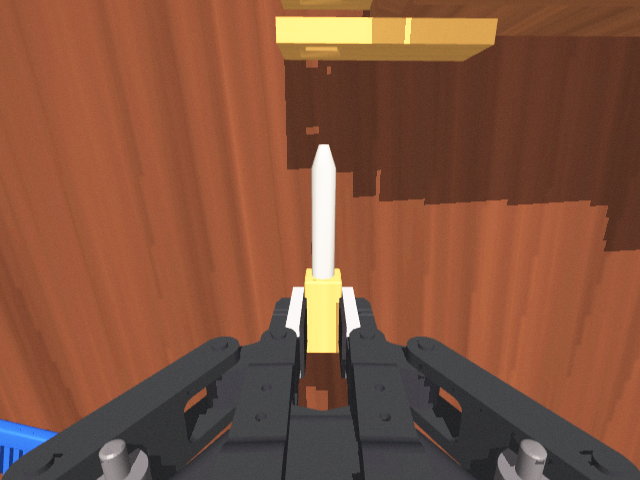

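servo_tool(delta_pos=[[-0.001, 0.009, -0.001], [0, 0.003, 0], [0, 0, 0], [0, 0, 0]], dr=[[0, 0, 0], [0, 0, 0], [0, 0, 0], [0, 0, 0]], grip=[0, 0, 0, 0])

```text
t: 32.62
tool_pos: [0.5252, -0.0909, 0.0362]
tool_rot: [-1.174, 1.249, -1.266]
contact_force: [0.4, 0.9, -0.8]
opening: 0.0138
```

```bash
python3 - <<'E'
from h import *
plan(V([-.113,-.2035,.030]),-94.2)
C=cam('wrist');o,q,M=st()
shot('wrist','g5')
shot('side','g6',(300,210,400,285),8)
E
```

```text
t 32.62 at [ 0.5252 -0.0909  0.0362] yaw -93.8 F [ 0.4  0.9 -0.8] op 0.0138 q6 -0.24
delta [-0.0022  0.0062 -0.0048] dr [-0.5  0.4  0.3]
```

View pics/g5.png

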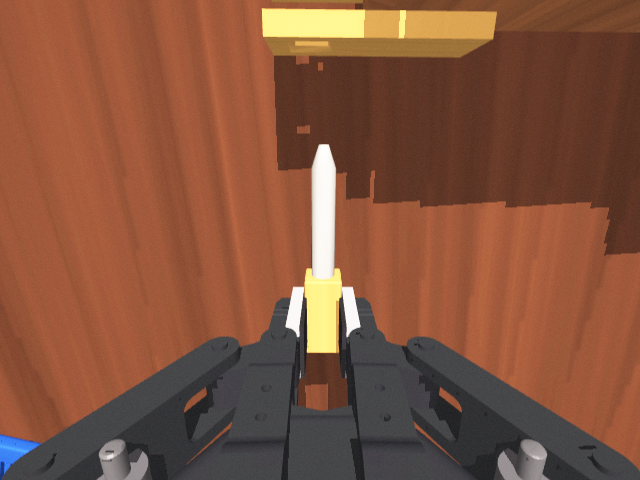

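View pics/g6.png

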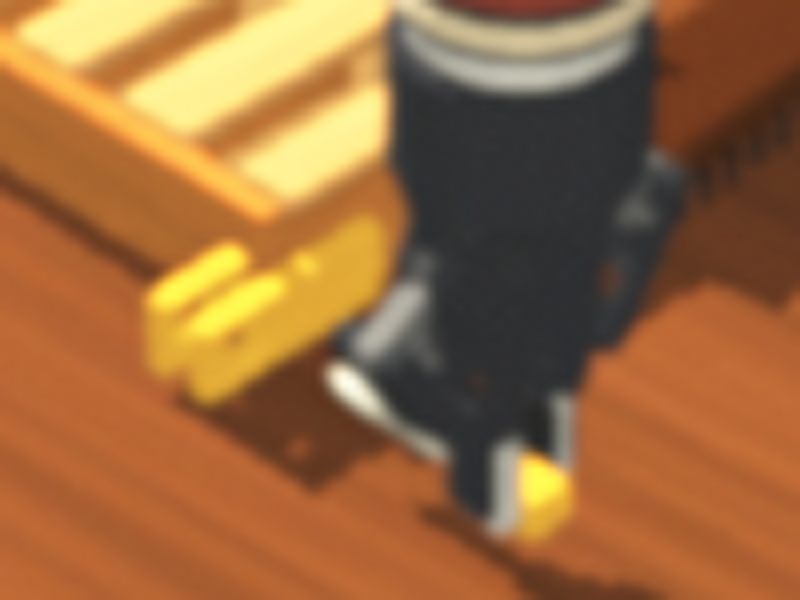

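servo_tool(delta_pos=[[-0.002, 0.005, -0.004], [0, 0.001, -0.001], [0, 0, 0]], dr=[[-0.5, 0.4, 0.3], [0, 0, 0], [0, 0, 0]], grip=[0, 0, 0])

```text
t: 33.1
tool_pos: [0.5199, -0.0884, 0.0297]
tool_rot: [-1.173, 1.264, -1.263]
contact_force: [0.4, 0.1, -0.0]
opening: 0.0136
```

```bash
python3 - <<'E'
from h import *
plan(V([-.113,-.2035,.030]),-94.2)
E
```

```text
t 33.1 at [ 0.5199 -0.0884  0.0297] yaw -94.2 F [ 0.4  0.1 -0. ] op 0.0136 q6 -0.24
delta [ 0.     -0.0003  0.0007] dr [ 0. -0. -0.]
```

servo_tool(delta_pos=[[-0.012, 0, 0.0005], [-0.008, 0, 0], [0, 0, 0]], dr=[[0, 0, 0], [0, 0, 0], [0, 0, 0]], grip=[0, 0, 0])

```text
t: 33.48
tool_pos: [0.5221, -0.0668, 0.0298]
tool_rot: [-1.173, 1.264, -1.263]
contact_force: [-0.1, -0.6, -0.9]
opening: 0.0136
```

```bash
python3 - <<'E'
from h import *
plan(V([-.113,-.1785,.030]),-94.2)
im=shot('wrist')
cv2.imwrite('pics/g7.png',cv2.resize(im[0:200,220:420],None,fx=3.5,fy=3,interpolation=cv2.INTER_CUBIC))
shot('side','g8',(300,210,400,285),8)
E
```

```text
t 33.48 at [ 0.5221 -0.0668  0.0298] yaw -94.2 F [-0.1 -0.6 -0.9] op 0.0136 q6 -0.2
delta [-0.0033 -0.0002  0.0001] dr [ 0.  -0.  -0.1]
```

View pics/g7.png

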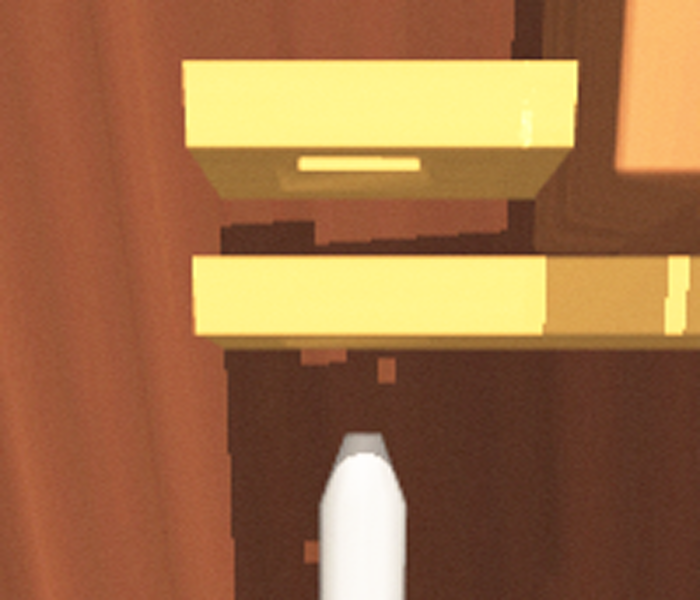

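View pics/g8.png

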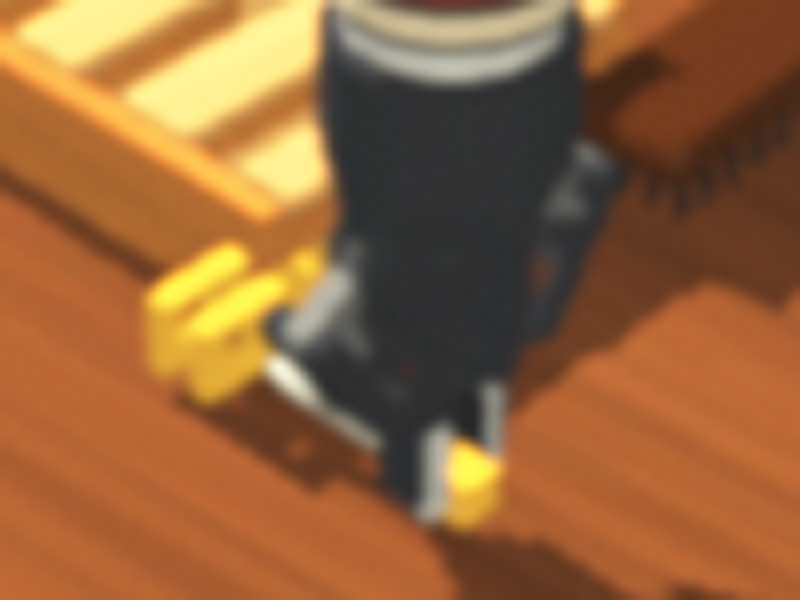

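servo_tool(delta_pos=[[-0.006, 0, 0], [-0.006, 0, 0], [-0.002, 0, 0]], dr=[[0, 0, 0], [0, 0, 0], [0, 0, 0]], grip=[0, 0, 0])

```text
t: 33.95
tool_pos: [0.5233, -0.0528, 0.0299]
tool_rot: [-1.172, 1.265, -1.264]
contact_force: [-0.2, -0.2, -0.3]
opening: 0.0135
```

```bash
python3 - <<'E'
from h import *
plan(V([-.113,-.1185,.030]),-94.2)
im=shot('wrist')
cv2.imwrite('pics/g9.png',cv2.resize(im[0:200,220:420],None,fx=3.5,fy=3,interpolation=cv2.INTER_CUBIC))
E
```

```text
t 33.95 at [ 0.5233 -0.0528  0.0299] yaw -94.3 F [-0.2 -0.2 -0.3] op 0.0135 q6 -0.17
delta [-0.0492 -0.     -0.0002] dr [-0.  -0.1 -0. ]
```

View pics/g9.png

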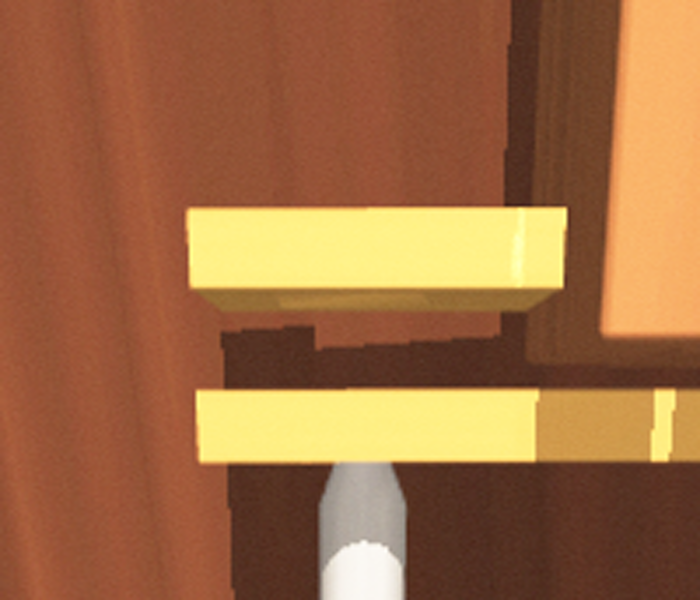

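servo_tool(delta_pos=[[-0.005, 0, -0.0003], [-0.005, 0, 0], [-0.003, 0, 0]], dr=[[0, 0, 0], [0, 0, 0], [0, 0, 0]], grip=[0, 0, 0])

```text
t: 34.38
tool_pos: [0.524, -0.039, 0.03]
tool_rot: [-1.172, 1.265, -1.264]
contact_force: [-0.2, 0.5, -0.0]
opening: 0.0138
```

```bash
python3 - <<'E'
from h import *
plan(V([-.113,-.1185,.030]),-94.2)
im=shot('wrist')
cv2.imwrite('pics/g10.png',cv2.resize(im[0:200,220:420],None,fx=3.5,fy=3,interpolation=cv2.INTER_CUBIC))
E
```

```text
t 34.38 at [ 0.524 -0.039  0.03 ] yaw -94.3 F [-0.2  0.5 -0. ] op 0.0138 q6 -0.14
delta [-0.0354 -0.      0.0001] dr [-0.  -0.1 -0. ]
```

View pics/g10.png

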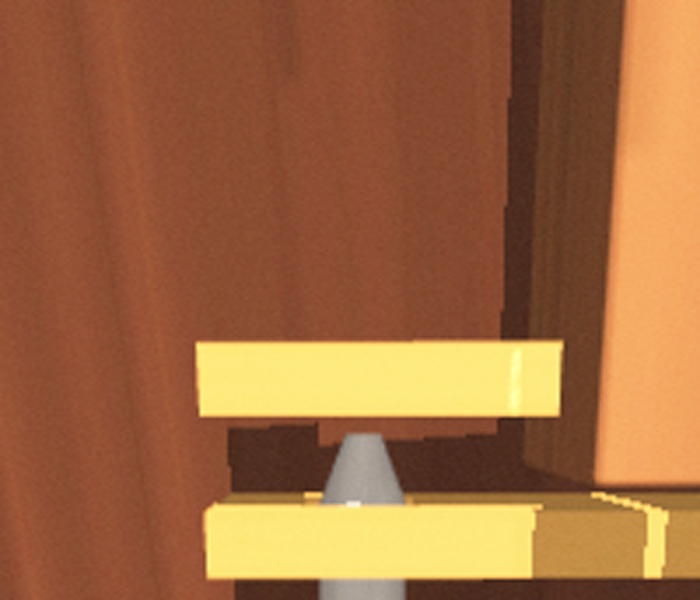

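servo_tool(delta_pos=[[-0.005, 0, 0], [-0.005, 0, 0], [-0.005, 0, 0], [-0.003, 0, 0]], dr=[[0, 0, 0], [0, 0, 0], [0, 0, 0], [0, 0, 0]], grip=[0, 0, 0, 0])

```text
t: 34.92
tool_pos: [0.5254, -0.0196, 0.03]
tool_rot: [-1.172, 1.265, -1.264]
contact_force: [0.5, -0.7, -0.1]
opening: 0.0139
```

```bash
python3 - <<'E'
from h import *
plan(V([-.113,-.1185,.030]),-94.2)
im=shot('wrist')
cv2.imwrite('pics/g11.png',cv2.resize(im[40:360,200:460],None,fx=2.5,fy=1.85,interpolation=cv2.INTER_CUBIC))
E
```

```text
t 34.92 at [ 0.5254 -0.0196  0.03  ] yaw -94.3 F [ 0.5 -0.7 -0.1] op 0.0139 q6 -0.1
delta [-0.016  -0.      0.0002] dr [-0.  -0.1 -0.1]
```

View pics/g11.png

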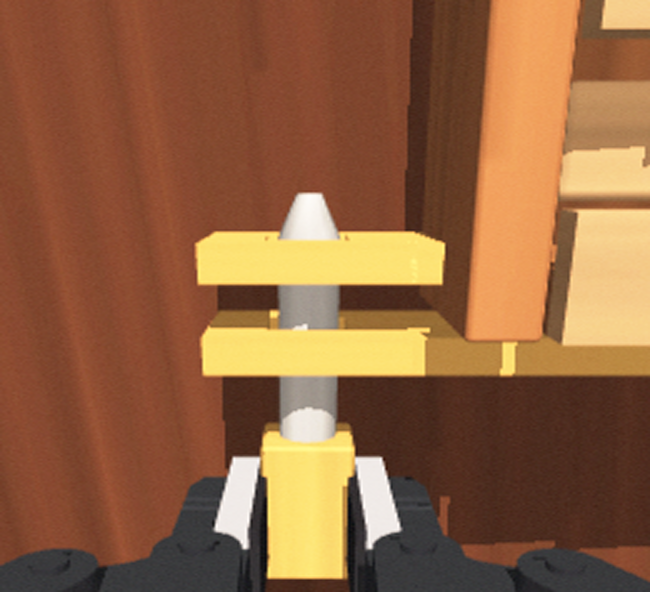

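servo_tool(delta_pos=[[-0.005, 0, 0], [-0.005, 0, 0], [-0.004, 0, 0], [0, 0, 0]], dr=[[0, 0, 0], [0, 0, 0], [0, 0, 0], [0, 0, 0]], grip=[0, 0, 0, 0])

```text
t: 35.48
tool_pos: [0.5266, -0.0043, 0.03]
tool_rot: [-1.172, 1.265, -1.263]
contact_force: [0.6, -0.2, 0.2]
opening: 0.0138
```

servo_tool(delta_pos=[[-0.002, 0, 0], [-0.002, 0, 0]], dr=[[0, 0, 0], [0, 0, 0]], grip=[0, 0])

```text
t: 35.72
tool_pos: [0.5269, -0.0006, 0.03]
tool_rot: [-1.172, 1.264, -1.264]
contact_force: [-1.1, -5.5, -0.8]
opening: 0.0135
```

```bash
python3 - <<'E'
from h import *
plan(V([-.113,-.1185,.030]),-94.2)
im=shot('wrist')
cv2.imwrite('pics/g12.png',cv2.resize(im[40:360,200:460],None,fx=2.5,fy=1.85,interpolation=cv2.INTER_CUBIC))
E
```

```text
t 35.73 at [ 0.5269 -0.0006  0.03  ] yaw -94.3 F [-1.1 -5.5 -0.8] op 0.0135 q6 -0.07
delta [ 0.003  -0.      0.0001] dr [-0.  -0.1 -0. ]
```

View pics/g12.png

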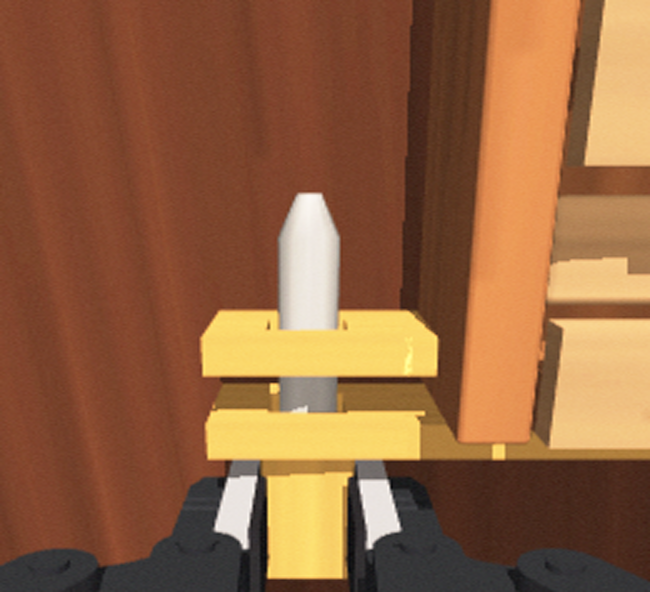

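servo_tool(delta_pos=[[0.0005, 0, 0], [0, 0, 0], [0, 0, 0], [0, -0.03, 0], [0, -0.05, 0]], dr=[[0, 0, 0], [0, 0, 0], [0, 0, 0], [0, 0, 0], [0, 0, 0]], grip=[0.35, 0.35, 0.35, 0.35, 0.35])

```text
t: 36.4
tool_pos: [0.5235, -0.0006, 0.1071]
tool_rot: [-1.178, 1.273, -1.258]
contact_force: [0.8, 0.1, 1.0]
opening: 0.0298
```

```bash
python3 - <<'E'
from h import *
plan(V([-.113,-.1185,.030]),-94.2)
shot('wrist','h1');shot('side','h2',(270,190,410,295),5.5)
E
```

```text
t 36.4 at [ 0.5235 -0.0006  0.1071] yaw -94.3 F [0.8 0.1 1. ] op 0.0298 q6 -0.07
delta [0.003  0.077  0.0043] dr [ 0.6 -0.1 -0.1]
```

View pics/h1.png

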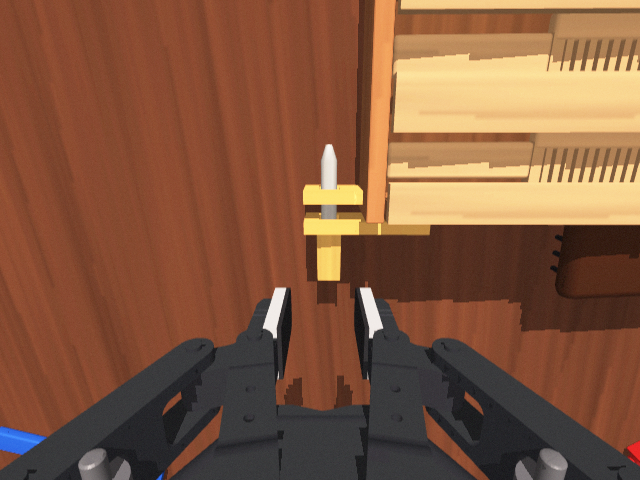

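View pics/h2.png

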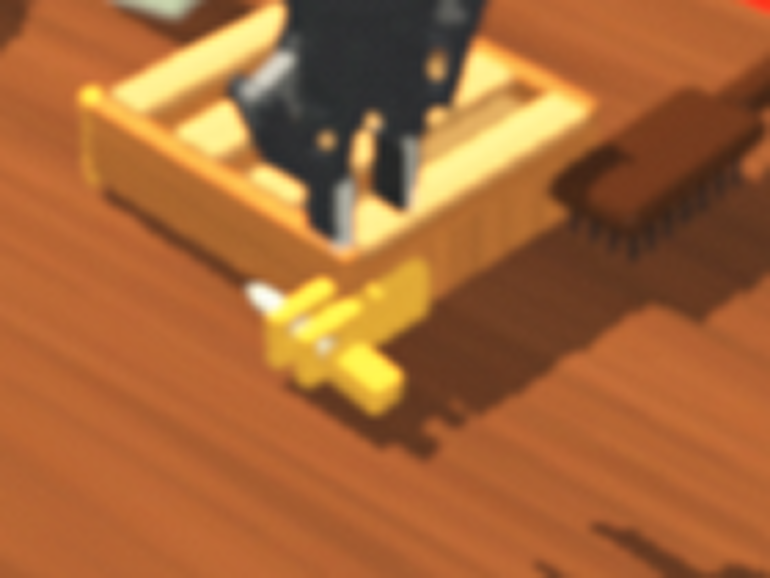

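servo_tool(delta_pos=[[0.02, -0.05, 0], [0.05, -0.03, 0], [0.06, 0, 0], [0.06, 0, -0.03], [0, 0, 0]], dr=[[0, 0, 0], [0, 0, 0], [0, 0, 0], [0, 0, 0], [0, 0, 0]], grip=[0.35, 0.35, 0.35, 0.35, 0.35])

```text
t: 37.12
tool_pos: [0.4863, -0.1895, 0.196]
tool_rot: [-1.169, 1.256, -1.267]
contact_force: [0.1, 1.2, 0.0]
opening: 0.0302
```

servo_tool(delta_pos=[[0, 0, 0], [0, 0, 0], [0, 0, 0], [0, 0, 0]], dr=[[0, 0, 0], [0, 0, 0], [0, 0, 0], [0, 0, 0]], grip=[0.35, 0.35, 0.35, 0.35])

```text
t: 37.62
tool_pos: [0.487, -0.1865, 0.1946]
tool_rot: [-1.17, 1.255, -1.262]
contact_force: [0.4, 0.8, 0.3]
opening: 0.0295
```

```bash
python3 - <<'E'
from h import *
shot('top','i1');shot('side','i2')
im=cv2.imread('pics/top0.png')
cv2.imwrite('pics/i3.png',cv2.resize(cv2.imread('pics/i1.png')[130:280,220:380],None,fx=4,fy=4,interpolation=cv2.INTER_CUBIC))
E
```

```text
(no output)
```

View pics/i1.png

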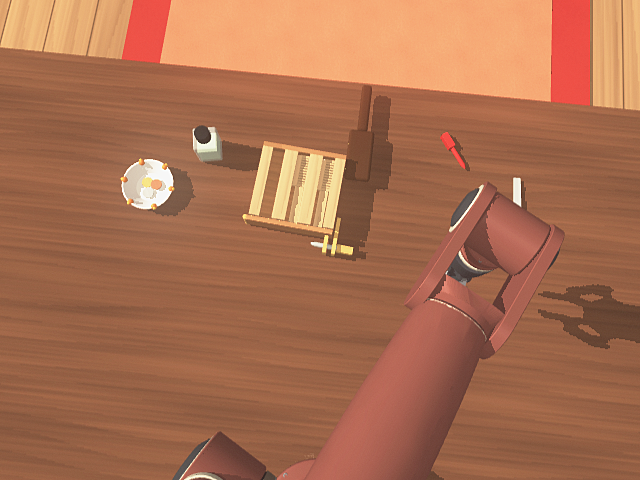

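View pics/i2.png

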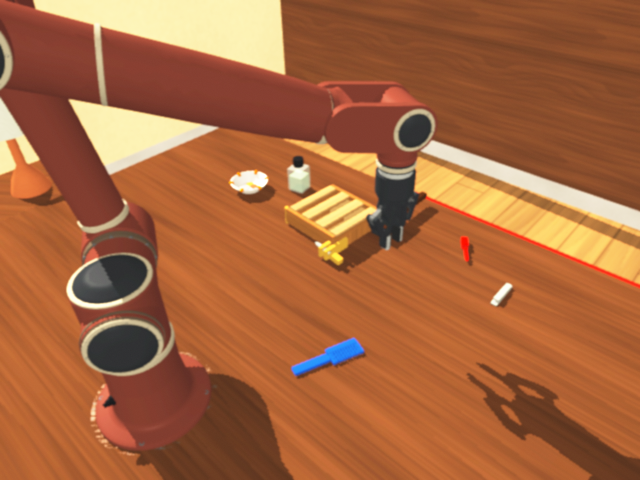

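View pics/i3.png

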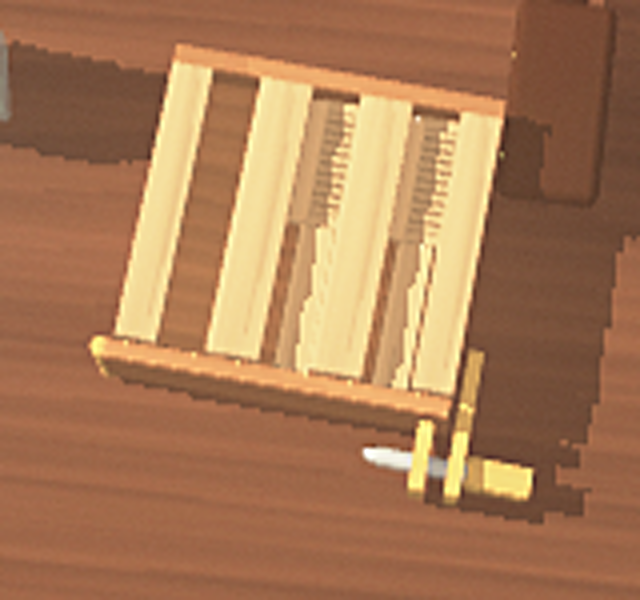

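```bash
python3 -c "
from station import ctrl
print(ctrl.finish_job())"
```

```text
the job is handed in; nothing more can be done
None
```

The job is handed in at about 38 s of the 210 s. I judge it complete from the pictures and force readings; no verdict was reported.

- **Door opened:** I swung it to about 2.2 rad.
- **Combs:** Two wooden combs were on the dresser, so I slid one head first into the middle channel and one into the right channel. I pushed each until it met resistance, 9 N and 13 N. The third comb was absent, and I left the blue look-alike alone.
- **Door shut:** I pushed it against its stop with about 8 N.
- **Pin:** I slid the brass pin through both lugs until its shoulder touched the box lug (5.5 N), then released it.

**Last checks:** The top and side pictures show the door closed, both comb tails flush with the front and their heads near the stop wall. The pin lies through both lugs with its head against the box's lug. The arm is clear of everything, and the bottle, hairbrush, dish and clipper stand where they were.

**Disagreement:** The cameras disagreed by 2 to 5 mm on where the box and pin lay. I used an in-between value for the box position and did the final pin alignment from the wrist picture.

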